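# Load the spice rack and swing its hood shut with the hook pole

## Task

Put the spice vials away: stand every vial that is on the steel trays upright in a bore of the wooden rack, pushed fully down. After that take the hook pole from its cradle, put its hook through the red ring of the raised clear hood and swing the hood gently all the way shut with the pole; never touch the hood with the hand or the arm. Finally lay the pole back in its cradle as you found it and leave the other kitchen things where they stand.

Things in the scene. Friction and masses are not known exactly. Their poses are not given: they have to be found in the camera images.
- vial0: spice vial, present or absent from start to start: squat glass tube 40 mm diameter on a weighted steel foot, with a coloured filling and an aluminium cap 42 mm diameter, 70 mm tall in all (cap is the top 18 mm), about 180 g, bottom-heavy, standing upright; foot tapers to 37 mm over its lowest 2 mm. Origin at the centre of its underside, z up its axis. Starts on the upper tray
- vial1: spice vial, present or absent from start to start: squat glass tube 40 mm diameter on a weighted steel foot, with a coloured filling and an aluminium cap 42 mm diameter, 70 mm tall in all (cap is the top 18 mm), about 180 g, bottom-heavy, standing upright; foot tapers to 37 mm over its lowest 2 mm. Origin at the centre of its underside, z up its axis. Starts on the upper tray
- vial2: spice vial, present or absent from start to start: squat glass tube 40 mm diameter on a weighted steel foot, with a coloured filling and an aluminium cap 42 mm diameter, 70 mm tall in all (cap is the top 18 mm), about 180 g, bottom-heavy, standing upright; foot tapers to 37 mm over its lowest 2 mm. Origin at the centre of its underside, z up its axis. Starts on the upper tray
- vial3: spice vial, present or absent from start to start: squat glass tube 40 mm diameter on a weighted steel foot, with a coloured filling and an aluminium cap 42 mm diameter, 70 mm tall in all (cap is the top 18 mm), about 180 g, bottom-heavy, standing upright; foot tapers to 37 mm over its lowest 2 mm. Origin at the centre of its underside, z up its axis. Starts on the upper tray
- rack: fixed wooden rack block, 120 (x) x 240 (y) x 45 mm high, block from y = -135 to +105 mm, with a row of four white-rimmed bores along y and two steel hinge posts at its +y end (y = 118 to 140 mm, 52 mm high). Origin on the counter; x points away from the robot, y to its left, turned by up to 12 degrees. The clear hood, when shut, covers it
- bore0 (a point): centre of the mouth of a bore of the rack (top face of the block, 45 mm above the counter); bores are 44 mm diameter, 30 mm deep, 52 mm apart, chamfered, any vial fits any bore; a seated vial's origin is 30 mm below this point
- bore1 (a point): centre of the mouth of a bore of the rack (top face of the block, 45 mm above the counter); bores are 44 mm diameter, 30 mm deep, 52 mm apart, chamfered, any vial fits any bore; a seated vial's origin is 30 mm below this point
- bore2 (a point): centre of the mouth of a bore of the rack (top face of the block, 45 mm above the counter); bores are 44 mm diameter, 30 mm deep, 52 mm apart, chamfered, any vial fits any bore; a seated vial's origin is 30 mm below this point
- bore3 (a point): centre of the mouth of a bore of the rack (top face of the block, 45 mm above the counter); bores are 44 mm diameter, 30 mm deep, 52 mm apart, chamfered, any vial fits any bore; a seated vial's origin is 30 mm below this point
- hood (a joint): hinge of the clear acrylic hood, rad: 0 shut over the rack, grows as it swings up; starts about upright, 1.6 to 1.9. Friction holds it wherever it is left; 1 to 3 N at the ring moves it. It can be passed 0.1 rad further open than it starts without harm. The hood, shut, is a box open below, x -64 to 64 mm, y from 0 to -272 mm and z 4 to 82 mm from the hinge point, walls 4 mm; it weighs 300 g
- hood_hinge (a point): middle of the hood's hinge axis, on the rack's +y end 45 mm above the counter; the axis runs along the rack's x. The axes here are those of the hood and turn with it
- ring (a point): centre of the red ring eye on the hood's free end: inner diameter 44 mm, bar 8 mm thick; the ring's axis is parallel to the hinge (rack x), so a pole held level along the rack's x enters it. With the hood shut it lies 30 mm (x), -302 mm (y), 68 mm (z) from the hinge point in rack axes; it swings about the hinge on a radius of 310 mm and is about 0.31 to 0.35 m above the counter at the start
- pole: hook pole, 120 g: wooden handle 16 x 16 mm square and 250 mm long, then a steel rod 8 mm diameter, ending in a red hook finger that points up. Origin at the centre of the handle (also about its balance point), x along the pole to the hook, z the way the finger points (up as it lies). Rod axis on x; the finger stands at x = 238 mm (8 mm thick) and its tip is 26 mm above the rod axis; the butt ends at x = -138 mm. Starts level in the cradle
- neck (a point): point on the pole's rod axis at x = 215 mm, 19 mm short of the finger: the part that should lie in the ring when hooked
- cradle: fixed cradle for the pole: steel base 200 x 60 x 6 mm with two saddles at x = -85 and +85 mm, each 14 mm thick with a floor 32 mm above the counter and flared sides (about 24 mm apart at the floor, 34 mm at the top, tops 54 mm above the counter). x along the pole towards the hook end. Origin on the counter
- seat (a point): where the pole's origin lies when it rests in the cradle (40 mm above the counter)
- trays: two stacked fixed stainless trays, 250 x 250 mm, upper floor 15 mm above the counter, rim tops 22 mm above it; origin on the counter at the centre
- sugar_bowl: bystander: lidded white sugar bowl, 96 mm diameter, 94 mm tall; origin at its underside
- jar: bystander: glass jar with aluminium screw-top, 84 mm diameter, 140 mm tall; origin at its underside
- salt_cellar: bystander: small terracotta salt bowl, 56 mm diameter, 30 mm tall; origin at its underside
- mug: bystander: blue mug, 76 mm diameter, 85 mm tall; origin at its underside
There are look-alikes about, which are no part of the job. What is shaped like the cradle but green or yellow is not meant.

How it is judged:
By the outcome, as a careful person would: the job done as asked, in the order asked, and still so for the second after the job is handed in, with the robot touching nothing.
Of vial0, vial1, vial2, vial3 only 3 to 4 are there at a start; the rules pass over those that are not, and their reading is None.
At some moment in a run one of vial0, vial1, vial2, vial3 may be knocked a few centimetres aside while the robot is not near it.
It also fails if it takes over 208 s, if anything falls off the work surface, if the arm or the gripper's body presses on something with over 40 N, if the wrist force passes 120 N, or if a joint passes its speed limit or range.

## Robot

A 6-joint arm with a two-finger parallel gripper is mounted at the origin on the work surface. World frame = base frame: x ahead of the robot, y to its left, z up, the work surface at z = 0. Lengths are in m, angles in rad, forces in N, time in s.
With the tool pointing down it reaches from about 0.3 to 0.775 m from the base axis. Payload 14.6 kg.
Tool frame: the origin (TCP) lies at the very end of the fingers, on their centre line; the grasp point (between the pads) lies 19 mm behind it (env.grip_depth is the distance from the TCP to the grasp point, in m); z points along the fingers, y is the direction in which the jaws open and shut (so a half turn about z gives the same grasp; the last joint's range is limited). The gripper opens to 94 mm and grips with 3 to 60 N. Pads are 16 mm wide; open, the fingers measure 119 mm over their backs; the gripper's body (75 mm by 177 mm) begins 78 mm behind the grasp point.
Start: joints at [1.117, 0.3, 1.521, -0, 1.321, -0.067], TCP at [0.207, 0.509, 0.205] pointing down, gripper open.
Joint ranges: [-3.03, 3.03], [-0.79, 2.21], [0.23, 2.52], [-1.04, 4.18], [0, 3.07], [-2.55, 2.55]. Speed limits (rad/s): [2.22, 2.22, 2.57, 3.14, 3.14, 3.14].

## Interface

Orientations are given as [roll, pitch, yaw] about the fixed x, y, z axes, in that order (R = Rz(yaw) Ry(pitch) Rx(roll)).
In Python, from rig import env gives the robot as it stands. The module is installed in compiled form; this text tells all that it offers.
- The arm moves only by the tool carry_out, never from a script. Its argument "moves" is a list of rows, each an object of numbers: "tx", "ty", "tz": the shift along the tool's x, y, z in m; "wx", "wy", "wz": the turn, a rotation vector about the tool's x, y, z in degrees; "claw": the closure, from 0 (fully open) to 1 (shut). In form: [{"tx": .., "ty": .., "tz": .., "wx": .., "wy": .., "wz": .., "claw": ..}, ...]. A call has 1 to 20 rows; each row shifts and turns the pose as measured when the row begins, along the tool's axes as they then stand; what a row does not reach is not made up. A row lasts 1/8 s, in which the tool goes at most 62.5 mm and 10.7 degrees, less where a joint would pass 70% of its speed; a pose out of reach is approached as far as the arm can. A call with a gripper value outside its range is refused whole. The fingers move at their own pace and stop on an object; "grip_force" is the grip in N (left out, the last holds). Time passes only in rows, so rows that do not move let the fingers close. It gives the time, the measured TCP pose, the force and the opening at its end, in the units of the state.
- env.read_state(): the state, without advancing time (a new reading comes with each control period).
- env.get_image(name): name is "scene" or "top"; returns a dict with "color" (384x512x3 uint8, red, green, blue), "range_z" (384x512 float32, m along the optical axis (not along the pixel's ray), 0 where there is no reading), "vertical_fov" (degrees; the focal length in pixels is half the picture's height over the tangent of half this angle, whatever the lens; pixels are square), "cx", "cy" (the principal point, pixels), "dist_coeffs" ([k1, k2, p1, p2, k3] as OpenCV has them; the pictures are not rectified), "R" (3x3) and "t" (3): a world point X has camera coordinates R X + t. Camera axes: x right, y down, z forward; pixel columns grow to the right and rows downward; lengths in m; the calibration is good to about 2 mm. A picture is of the moment at which its call begins.
- env.hand_in(): hands the job in, once; it reports no verdict.
Trained networks look in a picture, given as the dict that the camera call returned (one of the last four; its "shot" number tells which), for a name from the list of things; names that differ only in an ending like _2 or _b are one class to them, and where a whole thing is asked for, a point or a joint stands for the part that bears it (a point fixed in the world has none). Each returns a list of dicts, best first, with "conf" (0 to 1); they miss things now and then, are a little off and sometimes report something else, mostly with a low value. They report only what shows in the picture. A call takes as long as a camera call. They do not tell look-alikes from the thing itself.
- env.find_in(picture, thing): "point" ([column, row] as shares, 0 to 1, of the picture: columns of its width, rows of its height, amid what is visible of it).
- env.outline_of(picture, thing): "pixels" (384x512 bool, what is visible of it) and "point" ([column, row] as shares, 0 to 1, of the picture: columns of its width, rows of its height, amid what is visible of it).
The state is a dict: "t": time; "qpos": joint angles; "joint_velocities": joint speeds; "tau": joint torques, N m; "ee_pos": TCP position; "tool_rot": TCP orientation; "contact_force": force on the tool from outside, world axes, zero at the start; "wrist_torque": the same for the moment, N m; "opening": finger opening in m.
Only numpy, scipy, OpenCV 4.12 (cv2) and the standard library are available. Lean on these libraries where they do the work, as an engineer would, in place of code of your own. Each camera call takes 0.05 s, during which the arm holds its last target. There are 200 camera calls.

## Working session

There is one attempt and no reset: what is moved stays moved. The work goes in short steps, Python scripts to look and compute and a tool call to move; the robot and the scene stay as the last step left them, time stands still between calls to the robot, and variables do not carry over. Pictures are saved under pics/ and viewed, about 12 in all and at most 16, crops included, and the job is handed in when it is done.

Besides the shell and the picture viewer there is one more tool, called as name([rows], argument=value, ...), one row to a line, values as JSON. carry_out: Moves the arm, as the interface text tells. Its arguments: {"type":"object","properties":{"moves":{"type":"array","items":{"type":"object","properties":{"tx":{"type":"number"},"ty":{"type":"number"},"tz":{"type":"number"},"wx":{"type":"number"},"wy":{"type":"number"},"wz":{"type":"number"},"claw":{"type":"number"}}}},"grip_force":{"type":"number"}},"required":["moves"]}

```bash
ls; mkdir -p pics
cat > h.py <<'E'
import numpy as np, cv2
from rig import env
from scipy.spatial.transform import Rotation as Ro
def K(p):
    h=p["color"].shape[0]; f=h/2/np.tan(np.radians(p["vertical_fov"])/2)
    return np.array([[f,0,p["cx"]],[0,f,p["cy"]],[0,0,1]])
def ray(p,uv):
    n=cv2.undistortPoints(np.array(uv,float).reshape(-1,1,2),K(p),np.array(p["dist_coeffs"],float)).reshape(-1,2)
    return np.c_[n,np.ones(len(n))]
def world(p,uv,z=None):
    """z None: use depth; else intersect with plane z"""
    r=ray(p,uv); R=np.array(p["R"]);t=np.array(p["t"])
    if z is None:
        uv=np.array(uv).reshape(-1,2).round().astype(int)
        d=p["range_z"][uv[:,1],uv[:,0]]
        return (r*d[:,None]-t)@R
    c=-R.T@t; w=r@R
    return c+w*((z-c[2])/w[:,2])[:,None]
def cloud(p):
    h,w=p["range_z"].shape
    u,v=np.meshgrid(np.arange(w),np.arange(h))
    return world(p,np.c_[u.ravel(),v.ravel()]).reshape(h,w,3)
def proj(p,X):
    R=np.array(p["R"]);
    return cv2.projectPoints(np.array(X,float).reshape(-1,1,3),cv2.Rodrigues(R)[0],np.array(p["t"],float),K(p),np.array(p["dist_coeffs"],float))[0].reshape(-1,2)
def save(p,n,crop=None,s=1):
    im=p["color"][:,:,::-1]
    if crop: im=im[crop[1]:crop[3],crop[0]:crop[2]]
    cv2.imwrite("pics/"+n,cv2.resize(im,None,fx=s,fy=s,interpolation=cv2.INTER_CUBIC))
E
python3 - <<'E'
from h import *
s=env.read_state(); print(s)
for n in("scene","top"):
    p=env.get_image(n); save(p,n+"0.png",s=1.5)
    print(n,p["R"],p["t"],p["vertical_fov"])
    for th in("vial0","rack","ring","hood","pole","neck","cradle","trays","sugar_bowl","jar","salt_cellar","mug","bore0","seat"):
        try:
            for o in env.find_in(p,th)[:6]:
                uv=np.array(o["point"])*[512,384]
                print(th,round(o["conf"],2),uv.round(),world(p,uv)[0].round(3))
        except Exception as e: print(th,e)
E
```

```text
pics
{'t': 0.0, 'qpos': array([ 1.11739814e+00,  3.00491667e-01,  1.52158084e+00, -4.10728209e-06,
        1.32071462e+00, -6.65931254e-02]), 'joint_velocities': array([ 0.00039597, -0.00055155, -0.0011968 ,  0.00036972, -0.00069233,
        0.00061279]), 'tau': array([-1.97250342e-04, -5.31815171e+01, -3.52735591e+01,  7.08271447e-02,
        2.44565407e-02, -3.11419490e-05]), 'ee_pos': array([0.20736011, 0.50912443, 0.20487516]), 'tool_rot': array([-3.14040057e+00, -7.55152870e-05,  2.75478857e+00]), 'contact_force': array([ 0.07851821, -0.76030352,  0.73610288]), 'wrist_torque': array([-0.02861956, -0.01010005, -0.03014612]), 'opening': 0.09394078649342463}
scene [[ 0.43407019  0.90087532 -0.00259368]
 [ 0.48479718 -0.23601529 -0.84218078]
 [-0.75931203  0.36430816 -0.53918902]] [-0.20089987 -0.13793569  1.59109922] 48.79956617954851
vial0 0.92 [157. 219.] [ 1.362 -0.431  0.741]
vial0 0.6 [120. 231.] [ 0.435 -0.387  0.057]
vial0 0.57 [161. 249.] [ 0.55  -0.308  0.058]
rack 0.64 [366. 212.] [0.619 0.261 0.035]
ring 0.73 [385. 172.] [0.637 0.286 0.169]
hood 0.86 [388. 173.] [0.646 0
[... 1633 characters left out ...]
] [0.443 0.118 0.004]
cradle 0.77 [178. 256.] [0.254 0.23  0.005]
trays 0.96 [370. 185.] [ 0.466 -0.35   0.013]
sugar_bowl 0.93 [345.  93.] [ 0.732 -0.266  0.075]
sugar_bowl 0.25 [182. 101.] [ 0.736  0.228 -0.   ]
jar 0.77 [397. 110.] [ 0.659 -0.39   0.141]
jar 0.3 [107. 233.] [0.321 0.449 0.   ]
salt_cellar 0.57 [283. 208.] [ 0.397 -0.085  0.011]
salt_cellar 0.48 [206. 190.] [0.447 0.141 0.046]
mug 0.96 [108. 231.] [0.325 0.444 0.002]
mug 0.73 [179. 100.] [0.738 0.239 0.001]
bore0 0.79 [177. 100.] [ 0.74   0.246 -0.002]
seat 0.97 [363. 285.] [ 0.169 -0.322  0.007]
seat 0.83 [214. 191.] [0.444 0.119 0.046]
seat 0.72 [179. 259.] [0.243 0.225 0.005]
seat 0.68 [390. 202.] [ 0.41  -0.382  0.085]
```

View pics/scene0.png

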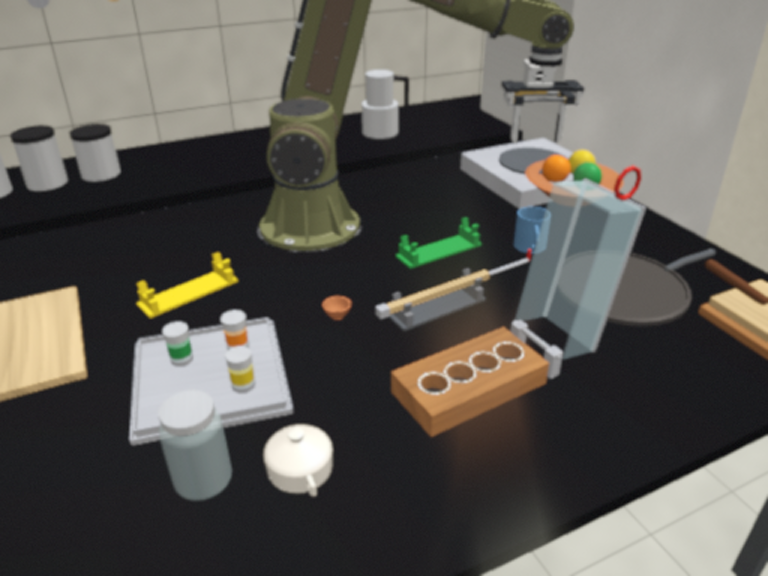

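View pics/top0.png

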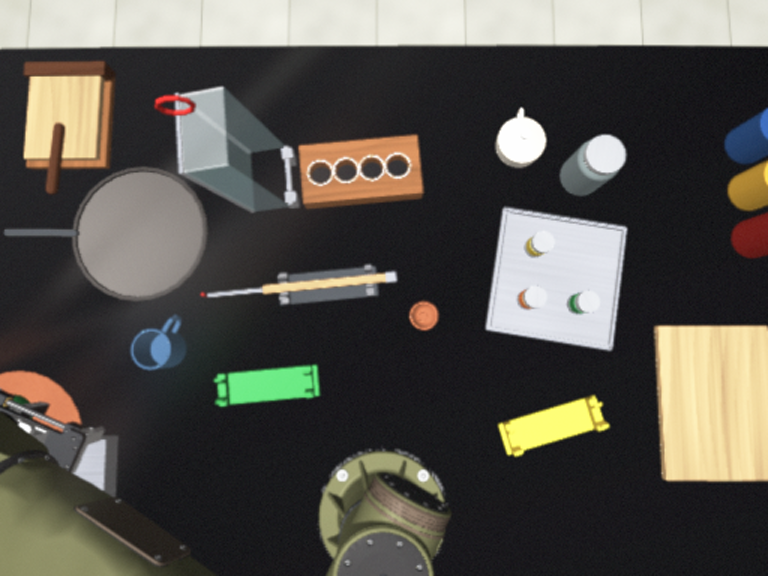

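The pictures show three vials on the tray, at about (540,243) yellow, (533,297) orange and (585,302) green in the 1.5x top view. The rack is at (360,170), with the hood upright to its left and the ring at (175,105). The grey cradle with the pole is at (330,285), hook to the left (+y). Next I measure all of these accurately.

```bash
cat > m.py <<'E'
from h import *
def vials(p,box=((.3,.7),(-.5,-.2))):
    C=cloud(p); ok=(p["range_z"]>0)&(C[...,2]>.079)&(C[...,2]<.092)&(C[...,0]>box[0][0])&(C[...,0]<box[0][1])&(C[...,1]>box[1][0])&(C[...,1]<box[1][1])
    n,l,st,_=cv2.connectedComponentsWithStats(ok.astype(np.uint8))
    out=[]
    for i in range(1,n):
        if st[i,4]<40: continue
        v,u=np.where(l==i); X=world(p,np.c_[u,v],.085)
        c,r=cv2.minEnclosingCircle(X[:,:2].astype(np.float32))
        out.append((np.round(c,4),round(r,4),st[i,4],np.median(C[l==i][:,2]).round(4),X[:,:2].mean(0).round(4)))
    return out
E
python3 - <<'E'
from m import *
for n in("top","scene"):
    p=env.get_image(n); print(n)
    for v in vials(p): print(v)
    hsv=cv2.cvtColor(p["color"],cv2.COLOR_RGB2HSV)
    C=cloud(p)
    reg=(C[...,0]>.5)&(C[...,0]<.8)&(C[...,1]>-.1)&(C[...,1]<.2)&(C[...,2]>.025)&(C[...,2]<.06)
    w=(reg&(hsv[...,1]<80)&(hsv[...,2]>130)).astype(np.uint8)
    n_,l,st,ce=cv2.connectedComponentsWithStats(w)
    for i in range(1,n_):
        if st[i,4]<15: continue
        v,u=np.where(l==i); X=world(p,np.c_[u,v],.045)[:,:2]
        c,r=cv2.minEnclosingCircle(X.astype(np.float32)); print("rim",np.round(c,4),round(r,4),st[i,4])
    # rack top face
    T=(C[...,0]>.5)&(C[...,0]<.8)&(C[...,1]>-.15)&(C[...,1]<.25)&(abs(C[...,2]-.045)<.006)&(hsv[...,1]>80)
    v,u=np.where(T); X=world(p,np.c_[u,v],.045)[:,:2]
    print("rack top",len(v),cv2.minAreaRect(X.astype(np.float32)),np.median(C[T][:,2]))
    # red
    red=((hsv[...,0]<8)|(hsv[...,0]>172))&(hsv[...,1]>170)&(hsv[...,2]>100)
    n_,l,st,ce=cv2.connectedComponentsWithStats(red.astype(np.uint8))
    for i in range(1,n_):
        if st[i,4]>3:
            Z=C[l==i]; Z=Z[Z[:,2]>.02]
            if len(Z): print("red",ce[i].round(1),st[i],np.median(Z,0).round(4),Z.min(0).round(3),Z.max(0).round(3))
    # pole
    P=(C[...,0]>.35)&(C[...,0]<.55)&(C[...,1]>-.1)&(C[...,1]<.3)&(C[...,2]>.038)&(C[...,2]<.06)&(hsv[...,0]>8)&(hsv[...,0]<30)&(hsv[...,1]>60)
    v,u=np.where(P); X=world(p,np.c_[u,v],.048)[:,:2]; print("pole",len(v),cv2.minAreaRect(X.astype(np.float32)),np.median(C[P][:,2]))
E
```

```text
top
(array([ 0.6702, -0.3983]), 0.0379, np.int32(56), np.float64(0.0852), array([ 0.6586, -0.3845]))
(array([ 0.5273, -0.3054]), 0.0223, np.int32(171), np.float64(0.0852), array([ 0.5278, -0.306 ]))
(array([ 0.4226, -0.2882]), 0.0213, np.int32(174), np.float64(0.0852), array([ 0.4224, -0.2884]))
(array([ 0.4138, -0.3873]), 0.0224, np.int32(182), np.float64(0.0848), array([ 0.4134, -0.3879]))
rim [0.6709 0.1887] 0.0611 185
rim [0.6829 0.0469] 0.104 339
rack top 2160 ((0.6819998025894165, 0.04493379592895508), (0.12302537262439728, 0.23998309671878815), 5.336552619934082) 0.044782642052696935
red [113.5  69.5] [103  63  26  14 150] [0.687  0.3188 0.3411] [0.682 0.284 0.306] [0.693 0.34  0.359]
red [500.6 156.5] [488 143  24  27 474] [ 0.5459 -0.7233  0.064 ] [ 0.331 -0.74   0.02 ] [5.82e-01 1.00e-03 1.12e+00]
pole 457 ((0.4507482349872589, 0.11448241025209427), (0.016497312113642693, 0.24027588963508606), 5.833354949951172) 0.04742494859421705
scene
(array([ 0.4296, -0.2885]), 0.0239, np.int32(126), np.float64(0.0836), array([ 0.4288, -0.2901]))
(array([ 0.4205, -0.3891]), 0.0239, np.int32(144), np.float64(0.0834), array([ 0.4201, -0.3894]))
(array([ 0.5351, -0.3081]), 0.0244, np.int32(157), np.float64(0.0836), array([ 0.534 , -0.3076]))
rim [0.6749 0.178 ] 0.0695 231
rim [0.6834 0.0471] 0.1054 387
rack top 2214 ((0.6879660487174988, 0.04132629930973053), (0.1260964572429657, 0.24379278719425201), 5.737308502197266) 0.04361873842279741
red [416.5 122.4] [410 112  16  21  80] [0.6922 0.3    0.3313] [0.686 0.281 0.304] [0.696 0.336 0.356]
red [352.1 169.5] [351 168   3   4   8] [0.431  0.3464 0.0526] [0.427 0.341 0.049] [0.435 0.35  0.058]
pole 366 ((0.462638258934021, 0.11106781661510468), (0.03449511528015137, 0.24231721460819244), 5.056327819824219) 0.04589688136969203
```

carry_out([
  {"wz":9.7},
  {"wz":9.7},
  {"wz":9.7},
  {"wz":9.7},
  {"wz":9.7},
  {"wz":9.7},
  {"wz":9.6},
])

```text
validation failed for argument at $.mo...
```

carry_out([
  {"ty":0.04,"tx":-0.045},
  {"ty":0.04,"tx":-0.045},
  {"ty":0.04,"tx":-0.045},
  {"ty":0.04,"tx":-0.045},
  {"ty":0.03,"tx":-0.045},
  {"tx":-0.05},
  {"tx":-0.05},
  {"tx":-0.05},
  {"tx":-0.05},
  {"tx":-0.05},
  {"tx":-0.05},
  {"tx":-0.05},
  {"tx":-0.05},
  {"tx":-0.05},
  {"tx":-0.05},
  {"tx":-0.05},
  {"tx":-0.05},
  {"tx":-0.05},
])

```text
validation failed for argument at $.mo...
```

Run:
```python
from m import *
s=env.read_state(); print(s["t"],s["ee_pos"],s["tool_rot"],s["qpos"],s["contact_force"])
p=env.get_image("top"); print(vials(p)); save(p,"top1.png",(270,100,450,270),3)
q=env.get_image("scene"); save(q,"sc1.png",(60,130,240,300),3)
# fingertips at +-47mm in world x
for pp in(p,q): print(proj(pp,[s["ee_pos"]+[.047,0,0],s["ee_pos"]-[.047,0,0]]))
np.save("p.npy",p["color"])
hsv=cv2.cvtColor(p["color"],cv2.COLOR_RGB2HSV);C=cloud(p)
# bores: template fit of 4 rims
w=(hsv[...,1]<80)&(hsv[...,2]>130)
g=cv2.GaussianBlur(w.astype(np.float32),(0,0),.8)
a=np.linspace(0,2*np.pi,60)
from scipy.optimize import minimize
def f(x):
    s_=0
    for k in(-1.5,-.5,.5,1.5):
        c=np.array([x[0],x[1]])+k*.052*np.array([-np.sin(x[2]),np.cos(x[2])])
        uv=proj(p,np.c_[c[0]+x[3]*np.cos(a),c[1]+x[3]*np.sin(a),a*0+.045]).astype(np.float32)
        s_+=cv2.remap(g,uv[:,0],uv[:,1],cv2.INTER_LINEAR).mean()
    return -s_
best=min((minimize(f,[.6829,.0469+d,.093,.0235],method="Nelder-Mead",options=dict(initial_simplex=np.array([.6829,.0469+d,.093,.0235])+np.vstack([np.zeros(4),np.diag([.004,.004,.02,.002])]))) for d in(-.003,0,.003)),key=lambda r:r.fun)
print(best.x,best.fun)
```

```text
1.6 [0.20747862 0.5093589  0.20544316] [ 3.14158967e+00 -1.43298093e-05  2.75480209e+00] [ 1.11738206e+00  2.99905074e-01  1.52099914e+00  1.49621322e-05
  1.32068641e+00 -6.66274149e-02] [ 0.13061424 -0.18241489  0.37476773]
[(array([ 0.6657, -0.3923]), 0.0349, np.int32(49), np.float64(0.0859), array([ 0.6583, -0.3836])), (array([ 0.5269, -0.306 ]), 0.022, np.int32(169), np.float64(0.0849), array([ 0.5276, -0.3061])), (array([ 0.4227, -0.288 ]), 0.0215, np.int32(175), np.float64(0.0851), array([ 0.4224, -0.2883])), (array([ 0.4136, -0.3883]), 0.0215, np.int32(180), np.float64(0.0851), array([ 0.4134, -0.3881]))]
[[ 48.81568886 260.25321336]
 [ 46.63510901 299.08669068]]
[[364.96080666  98.46130065]
 [349.00091323  90.06008688]]
[0.68396483 0.04738012 0.09289946 0.02463334] -2.9358572959899902
```

carry_out([
  {"tx":0,"ty":0,"tz":0,"wx":0,"wy":0,"wz":9.7,"claw":0},
], grip_force=20)

```text
t: 1.82
ee_pos: [0.2075, 0.5094, 0.2054]
tool_rot: [-3.142, -0.0, 2.583]
contact_force: [-0.7, -0.4, -0.3]
opening: 0.0941
```

carry_out([
  {"tx":0,"ty":0,"tz":0,"wx":0,"wy":0,"wz":9.7,"claw":0},
  {"tx":0,"ty":0,"tz":0,"wx":0,"wy":0,"wz":9.7,"claw":0},
  {"tx":0,"ty":0,"tz":0,"wx":0,"wy":0,"wz":9.7,"claw":0},
  {"tx":0,"ty":0,"tz":0,"wx":0,"wy":0,"wz":9.7,"claw":0},
  {"tx":0,"ty":0,"tz":0,"wx":0,"wy":0,"wz":9.7,"claw":0},
  {"tx":0,"ty":0,"tz":0,"wx":0,"wy":0,"wz":9.5,"claw":0},
])

```text
t: 2.58
ee_pos: [0.2075, 0.5093, 0.2054]
tool_rot: [-3.142, 0.0, 1.536]
contact_force: [0.2, 0.9, -0.1]
opening: 0.0936
```

carry_out([
  {"tx":-0.045,"ty":0.04,"tz":0,"wx":0,"wy":0,"wz":0,"claw":0},
  {"tx":-0.045,"ty":0.04,"tz":0,"wx":0,"wy":0,"wz":0,"claw":0},
  {"tx":-0.045,"ty":0.04,"tz":0,"wx":0,"wy":0,"wz":0,"claw":0},
  {"tx":-0.045,"ty":0.04,"tz":0,"wx":0,"wy":0,"wz":0,"claw":0},
  {"tx":-0.045,"ty":0.04,"tz":0,"wx":0,"wy":0,"wz":0,"claw":0},
  {"tx":-0.05,"ty":0,"tz":0,"wx":0,"wy":0,"wz":0,"claw":0},
  {"tx":-0.05,"ty":0,"tz":0,"wx":0,"wy":0,"wz":0,"claw":0},
  {"tx":-0.05,"ty":0,"tz":0,"wx":0,"wy":0,"wz":0,"claw":0},
  {"tx":-0.05,"ty":0,"tz":0,"wx":0,"wy":0,"wz":0,"claw":0},
  {"tx":-0.05,"ty":0,"tz":0,"wx":0,"wy":0,"wz":0,"claw":0},
  {"tx":-0.05,"ty":0,"tz":0,"wx":0,"wy":0,"wz":0,"claw":0},
  {"tx":-0.05,"ty":0,"tz":0,"wx":0,"wy":0,"wz":0,"claw":0},
  {"tx":-0.05,"ty":0,"tz":0,"wx":0,"wy":0,"wz":0,"claw":0},
  {"tx":-0.05,"ty":0,"tz":0,"wx":0,"wy":0,"wz":0,"claw":0},
  {"tx":-0.05,"ty":0,"tz":0,"wx":0,"wy":0,"wz":0,"claw":0},
  {"tx":-0.05,"ty":0,"tz":0,"wx":0,"wy":0,"wz":0,"claw":0},
  {"tx":-0.05,"ty":0,"tz":0,"wx":0,"wy":0,"wz":0,"claw":0},
])

```text
t: 4.7
ee_pos: [0.3802, -0.3475, 0.2072]
tool_rot: [3.135, 0.001, 1.536]
contact_force: [1.2, 0.3, 0.1]
opening: 0.0942
```

carry_out([
  {"tx":-0.039,"ty":0.035,"tz":0,"wx":0,"wy":0,"wz":-2,"claw":0},
  {"tx":0,"ty":0,"tz":0.04,"wx":0,"wy":0,"wz":0,"claw":0},
  {"tx":0,"ty":0,"tz":0.045,"wx":0,"wy":0,"wz":0,"claw":0},
  {"tx":0,"ty":0,"tz":0,"wx":0,"wy":0,"wz":0,"claw":0},
  {"tx":0,"ty":0,"tz":0,"wx":0,"wy":0,"wz":0,"claw":0},
])

```text
t: 5.32
ee_pos: [0.4152, -0.3939, 0.1225]
tool_rot: [3.132, 0.004, 1.568]
contact_force: [0.5, -0.3, -0.1]
opening: 0.0937
```

Run:
```python
from m import *
s=env.read_state(); print(s["t"],s["ee_pos"],s["tool_rot"])
p=env.get_image("top"); print(vials(p)); q=env.get_image("scene")
Rt=Ro.from_euler("xyz",s["tool_rot"]).as_matrix()
for pp,n,c in((p,"top",(300,110,430,230)),(q,"scene",(60,150,210,280))):
    pts=[s["ee_pos"]+Rt@[0,y,0] for y in(-.047,.047)]+[[.4136,-.388,.085]]
    uv=proj(pp,pts); print(n,uv.round(1))
    im=pp["color"][:,:,::-1].copy(); im=im[c[1]:c[3],c[0]:c[2]]; im=cv2.resize(im,None,fx=4,fy=4,interpolation=cv2.INTER_CUBIC)
    for u,v in uv: cv2.drawMarker(im,(int((u-c[0]+.5)*4),int((v-c[1]+.5)*4)),(255,0,255),0,14,1)
    cv2.imwrite(f"pics/{n}2.png",im)
```

```text
5.325 [ 0.41522359 -0.39389606  0.12251643] [3.13206287 0.00423491 1.56763638]
[(array([ 0.6687, -0.3968]), 0.0378, np.int32(57), np.float64(0.0853), array([ 0.6578, -0.3851])), (array([ 0.5281, -0.3056]), 0.0217, np.int32(172), np.float64(0.0852), array([ 0.5277, -0.3062])), (array([ 0.4227, -0.2881]), 0.0214, np.int32(172), np.float64(0.0847), array([ 0.4224, -0.2882])), (array([ 0.4137, -0.3883]), 0.0215, np.int32(176), np.float64(0.0848), array([ 0.4136, -0.3878]))]
top [[399.8 216.4]
 [398.7 181.9]
 [392.  200.8]]
scene [[108.5 198.2]
 [114.5 217.4]
 [116.4 218.4]]
```

View pics/scene2.png

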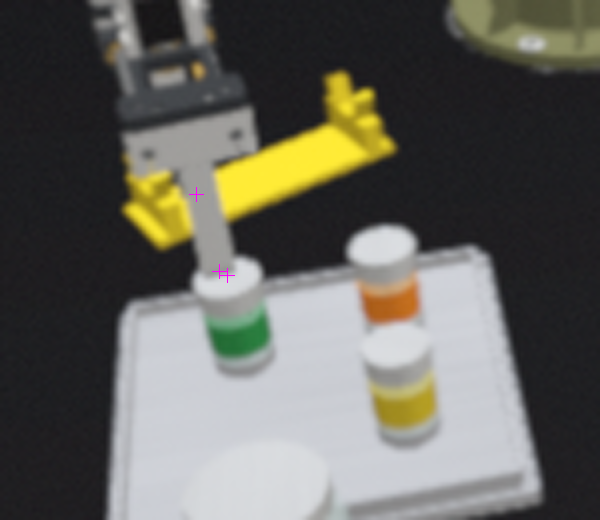

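View pics/top2.png

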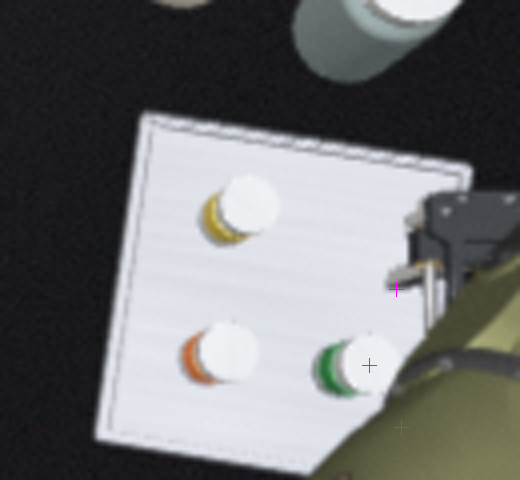

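carry_out([
  {"tx":0.006,"ty":-0.0015,"tz":0.01,"wx":0.5,"wy":0,"wz":0,"claw":0.2},
  {"tx":0,"ty":0,"tz":0.028,"wx":0,"wy":0,"wz":0,"claw":0.2},
  {"tx":0,"ty":0,"tz":0.028,"wx":0,"wy":0,"wz":0,"claw":0.2},
  {"tx":0,"ty":0,"tz":0,"wx":0,"wy":0,"wz":0,"claw":0.2},
  {"tx":0,"ty":0,"tz":0,"wx":0,"wy":0,"wz":0,"claw":1},
  {"tx":0,"ty":0,"tz":0,"wx":0,"wy":0,"wz":0,"claw":1},
  {"tx":0,"ty":0,"tz":0,"wx":0,"wy":0,"wz":0,"claw":1},
  {"tx":0,"ty":0,"tz":0,"wx":0,"wy":0,"wz":0,"claw":1},
  {"tx":0,"ty":0,"tz":0,"wx":0,"wy":0,"wz":0,"claw":1},
  {"tx":0,"ty":0,"tz":0,"wx":0,"wy":0,"wz":0,"claw":1},
], grip_force=20)

```text
t: 6.68
ee_pos: [0.4158, -0.3885, 0.0611]
tool_rot: [3.135, 0.012, 1.569]
contact_force: [0.2, -0.2, -1.4]
opening: 0.0415
```

carry_out([
  {"tx":0,"ty":0,"tz":-0.04,"wx":0.4,"wy":0.7,"wz":0,"claw":1},
  {"tx":0,"ty":0,"tz":-0.04,"wx":0,"wy":0,"wz":0,"claw":1},
  {"tx":0.01,"ty":0.01,"tz":-0.03,"wx":0,"wy":0,"wz":0,"claw":1},
  {"tx":0.036,"ty":0.028,"tz":0,"wx":0,"wy":0,"wz":-1,"claw":1},
  {"tx":0.036,"ty":0.028,"tz":0,"wx":0,"wy":0,"wz":-1,"claw":1},
  {"tx":0.036,"ty":0.028,"tz":0,"wx":0,"wy":0,"wz":-1,"claw":1},
  {"tx":0.036,"ty":0.028,"tz":0,"wx":0,"wy":0,"wz":-1,"claw":1},
  {"tx":0.036,"ty":0.028,"tz":0,"wx":0,"wy":0,"wz":-1,"claw":1},
  {"tx":0.036,"ty":0.028,"tz":0,"wx":0,"wy":0,"wz":-0.4,"claw":1},
  {"tx":0.036,"ty":0.028,"tz":0,"wx":0,"wy":0,"wz":0,"claw":1},
  {"tx":0.036,"ty":0.028,"tz":0,"wx":0,"wy":0,"wz":0,"claw":1},
  {"tx":0.03,"ty":0.02,"tz":0,"wx":0,"wy":0,"wz":0,"claw":1},
  {"tx":0.015,"ty":0.01,"tz":0,"wx":0,"wy":0,"wz":0,"claw":1},
  {"tx":0,"ty":0,"tz":0,"wx":0,"wy":0,"wz":0,"claw":1},
  {"tx":0,"ty":0,"tz":0,"wx":0,"wy":0,"wz":0,"claw":1},
])

```text
t: 8.55
ee_pos: [0.6647, -0.0207, 0.1724]
tool_rot: [-3.137, -0.003, 1.663]
contact_force: [-0.7, -0.9, -1.7]
opening: 0.0418
```

```bash
cat > d.py <<'E'
import sys
from h import *
# usage: d.py x y z yaw  -> delta in tool axes; turn (deg)
s=env.read_state(); R=Ro.from_euler("xyz",s["tool_rot"])
T=Ro.from_euler("xyz",[np.pi,0,float(sys.argv[4])])
d=R.inv().apply(np.array(sys.argv[1:4],float)-s["ee_pos"])
print("t",s["t"],"pos",s["ee_pos"].round(4),"rot",s["tool_rot"].round(3),"open",s["opening"].round(4),"F",s["contact_force"].round(1))
print("shift",d.round(4),"turn",(R.inv()*T).as_rotvec(degrees=True).round(2))
E
python3 d.py .6912 -.0303 .13 1.664
```

```text
Traceback (most recent call last):
  File "d.py", line 7, in <module>
    print("t",s["t"],"pos",s["ee_pos"].round(4),"rot",s["tool_rot"].round(3),"open",s["opening"].round(4),"F",s["contact_force"].round(1))
                                                                                    ^^^^^^^^^^^^^^^^^^
AttributeError: 'float' object has no attribute 'round'
```

```bash
sed -i 's/s\["opening"\].round(4)/round(float(s["opening"]),4)/' d.py; python3 d.py .6912 -.0303 .115 1.664
```

```text
t 8.55 pos [ 0.6647 -0.0207  0.1724] rot [-3.137e+00 -3.000e-03  1.663e+00] open 0.0418 F [-0.7 -0.9 -1.7]
shift [-0.0121  0.0257  0.0572] turn [-0.26 -0.16 -0.07]
```

carry_out([
  {"tx":-0.012,"ty":0.025,"tz":0,"wx":0,"wy":0,"wz":0,"claw":1},
  {"tx":0,"ty":0,"tz":0,"wx":0,"wy":0,"wz":0,"claw":1},
  {"tx":0,"ty":0,"tz":0.028,"wx":-0.3,"wy":-0.2,"wz":0,"claw":1},
  {"tx":0,"ty":0,"tz":0.028,"wx":0,"wy":0,"wz":0,"claw":1},
  {"tx":0,"ty":0,"tz":0,"wx":0,"wy":0,"wz":0,"claw":1},
  {"tx":0,"ty":0,"tz":0,"wx":0,"wy":0,"wz":0,"claw":1},
])

```text
t: 9.3
ee_pos: [0.6887, -0.0363, 0.1181]
tool_rot: [3.139, 0.002, 1.657]
contact_force: [0.1, 0.4, -1.2]
opening: 0.0417
```

```bash
python3 d.py .6912 -.0303 .1 1.664
python3 - <<'E'
from m import *
s=env.read_state()
q=env.get_image("scene"); p=env.get_image("top"); b=[[.6912,-.0303,.045]]
print(proj(q,b),proj(p,b))
ims=[]
for pp,c in((q,(260,170,390,300)),(p,(180,60,310,190))):
    im=pp["color"][:,:,::-1].copy()[c[1]:c[3],c[0]:c[2]]; im=cv2.resize(im,None,fx=3,fy=3,interpolation=cv2.INTER_CUBIC)
    bc=[[.684-.0929*k*.052,.0474+.9957*k*.052,.045] for k in(-1.5,-.5,.5,1.5)]
    ft=s["ee_pos"]-[0,0,.0461]
    for (u,v),col in zip(proj(pp,bc+[ft]),[(255,0,255)]*4+[(0,255,0)]): cv2.drawMarker(im,(int((u-c[0]+.5)*3),int((v-c[1]+.5)*3)),col,0,12,1)
    ims.append(im)
cv2.imwrite("pics/b3.png",np.hstack(ims))
E
```

```text
t 9.3 pos [ 0.6887 -0.0363  0.1181] rot [3.139e+00 2.000e-03 1.657e+00] open 0.0417 F [ 0.1  0.4 -1.2]
shift [0.0058 0.003  0.0181] turn [ 0.17  0.1  -0.42]
[[289.13214536 254.72720274]] [[264.6229611  109.79349594]]
```

View pics/b3.png

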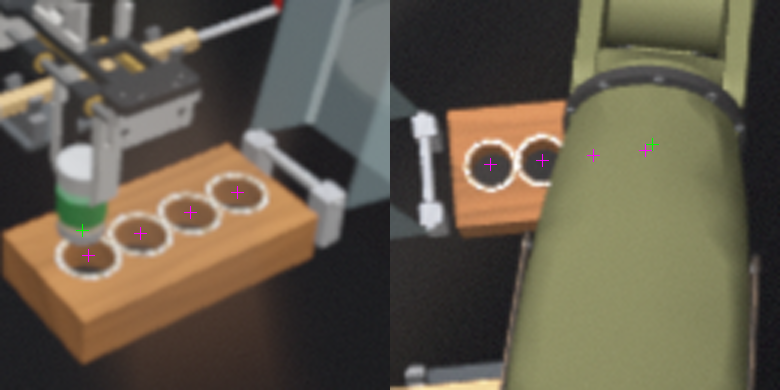

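carry_out([
  {"tx":0.0055,"ty":0.003,"tz":0,"wx":0,"wy":0,"wz":-0.4,"claw":1},
  {"tx":0,"ty":0,"tz":0,"wx":0,"wy":0,"wz":0,"claw":1},
  {"tx":0,"ty":0,"tz":0.015,"wx":0,"wy":0,"wz":0,"claw":1},
  {"tx":0,"ty":0,"tz":0,"wx":0,"wy":0,"wz":0,"claw":1},
])

```text
t: 9.9
ee_pos: [0.6918, -0.0298, 0.1032]
tool_rot: [3.137, 0.002, 1.665]
contact_force: [0.2, 0.3, -1.7]
opening: 0.0419
```

```bash
python3 d.py .6912 -.0303 .0625 1.664
```

```text
t 9.9 pos [ 0.6918 -0.0298  0.1032] rot [3.137e+00 2.000e-03 1.665e+00] open 0.0419 F [ 0.2  0.3 -1.7]
shift [-0.0004 -0.0008  0.0407] turn [0.26 0.11 0.04]
```

carry_out([
  {"tx":0,"ty":-0.0005,"tz":0.01,"wx":0.3,"wy":0,"wz":0,"claw":1},
  {"tx":0,"ty":0,"tz":0.01,"wx":0,"wy":0,"wz":0,"claw":1},
  {"tx":0,"ty":0,"tz":0.01,"wx":0,"wy":0,"wz":0,"claw":1},
  {"tx":0,"ty":0,"tz":0.008,"wx":0,"wy":0,"wz":0,"claw":1},
  {"tx":0,"ty":0,"tz":0,"wx":0,"wy":0,"wz":0,"claw":1},
])

```text
t: 10.52
ee_pos: [0.6911, -0.03, 0.0617]
tool_rot: [-3.14, 0.002, 1.664]
contact_force: [0.1, -0.3, -0.8]
opening: 0.0415
```

carry_out([
  {"tx":0,"ty":0,"tz":0,"wx":0,"wy":0,"wz":0,"claw":0.2},
  {"tx":0,"ty":0,"tz":0,"wx":0,"wy":0,"wz":0,"claw":0.2},
  {"tx":0,"ty":0,"tz":0,"wx":0,"wy":0,"wz":0,"claw":0.2},
  {"tx":0,"ty":0,"tz":-0.04,"wx":0,"wy":0,"wz":0,"claw":0.2},
  {"tx":0,"ty":0,"tz":-0.04,"wx":0,"wy":0,"wz":0,"claw":0.2},
  {"tx":0,"ty":0,"tz":-0.02,"wx":0,"wy":0,"wz":0,"claw":0.2},
  {"tx":-0.025,"ty":-0.031,"tz":0,"wx":0,"wy":0,"wz":0,"claw":0.2},
  {"tx":-0.025,"ty":-0.031,"tz":0,"wx":0,"wy":0,"wz":0,"claw":0.2},
  {"tx":-0.025,"ty":-0.031,"tz":0,"wx":0,"wy":0,"wz":0,"claw":0.2},
  {"tx":-0.025,"ty":-0.031,"tz":0,"wx":0,"wy":0,"wz":0,"claw":0.2},
  {"tx":-0.025,"ty":-0.031,"tz":0,"wx":0,"wy":0,"wz":0,"claw":0.2},
  {"tx":-0.025,"ty":-0.031,"tz":0,"wx":0,"wy":0,"wz":0,"claw":0.2},
  {"tx":-0.025,"ty":-0.031,"tz":0,"wx":0,"wy":0,"wz":0,"claw":0.2},
  {"tx":-0.025,"ty":-0.031,"tz":0,"wx":0,"wy":0,"wz":0,"claw":0.2},
  {"tx":-0.025,"ty":-0.031,"tz":0,"wx":0,"wy":0,"wz":0,"claw":0.2},
  {"tx":0,"ty":0,"tz":0,"wx":0,"wy":0,"wz":0,"claw":0.2},
  {"tx":0,"ty":0,"tz":0,"wx":0,"wy":0,"wz":0,"claw":0.2},
])

```text
t: 12.65
ee_pos: [0.4281, -0.2874, 0.1712]
tool_rot: [3.133, 0.007, 1.665]
contact_force: [1.2, 1.0, -0.4]
opening: 0.0751
```

```bash
cat >> m.py <<'E'
RB=((.6,.75),(-.1,.2))
E
python3 d.py .4227 -.288 .11 1.664;python3 -c "
from m import *
p=env.get_image('top')
for v in vials(p)+vials(p,RB): print(v)"
```

```text
t 12.65 pos [ 0.4281 -0.2874  0.1712] rot [3.133 0.007 1.665] open 0.0751 F [ 1.2  1.  -0.4]
shift [ 0.0003 -0.006   0.0612] turn [0.48 0.42 0.07]
(array([ 0.6687, -0.3968]), 0.0378, np.int32(53), np.float64(0.0855), array([ 0.6572, -0.3857]))
(array([ 0.5274, -0.3046]), 0.0205, np.int32(84), np.float64(0.0847), array([ 0.5267, -0.2975]))
(array([ 0.4241, -0.2868]), 0.0208, np.int32(85), np.float64(0.0849), array([ 0.4273, -0.2806]))
(array([ 0.6875, -0.0294]), 0.0213, np.int32(161), np.float64(0.0847), array([ 0.6875, -0.0293]))
```

carry_out([
  {"tx":0,"ty":-0.004,"tz":0.02,"wx":0.5,"wy":0.4,"wz":0,"claw":0.2},
  {"tx":0,"ty":0,"tz":0.04,"wx":0,"wy":0,"wz":0,"claw":0.2},
  {"tx":0,"ty":0,"tz":0,"wx":0,"wy":0,"wz":0,"claw":0.2},
])

```text
t: 13.08
ee_pos: [0.4248, -0.2859, 0.1073]
tool_rot: [-3.139, -0.001, 1.669]
contact_force: [0.2, -0.3, 1.6]
opening: 0.0752
```

```bash
python3 d.py .4242 -.288 .0605 1.664
```

```text
t 13.075 pos [ 0.4248 -0.2859  0.1073] rot [-3.139e+00 -1.000e-03  1.669e+00] open 0.0752 F [ 0.2 -0.3  1.6]
shift [-0.0021 -0.0007  0.0468] turn [-0.13 -0.08  0.26]
```

carry_out([
  {"tx":-0.002,"ty":-0.0005,"tz":0.015,"wx":0,"wy":0,"wz":0.3,"claw":0.2},
  {"tx":0,"ty":0,"tz":0.016,"wx":0,"wy":0,"wz":0,"claw":0.2},
  {"tx":0,"ty":0,"tz":0.013,"wx":0,"wy":0,"wz":0,"claw":0.2},
  {"tx":0,"ty":0,"tz":0,"wx":0,"wy":0,"wz":0,"claw":0.2},
  {"tx":0,"ty":0,"tz":0,"wx":0,"wy":0,"wz":0,"claw":1},
  {"tx":0,"ty":0,"tz":0,"wx":0,"wy":0,"wz":0,"claw":1},
  {"tx":0,"ty":0,"tz":0,"wx":0,"wy":0,"wz":0,"claw":1},
  {"tx":0,"ty":0,"tz":0,"wx":0,"wy":0,"wz":0,"claw":1},
  {"tx":0,"ty":0,"tz":0,"wx":0,"wy":0,"wz":0,"claw":1},
])

```text
t: 14.2
ee_pos: [0.4257, -0.2886, 0.0631]
tool_rot: [3.141, 0.001, 1.664]
contact_force: [-0.0, 0.3, -1.6]
opening: 0.0419
```

carry_out([
  {"tx":0,"ty":0,"tz":-0.04,"wx":0,"wy":0,"wz":0,"claw":1},
  {"tx":0,"ty":0,"tz":-0.04,"wx":0,"wy":0,"wz":0,"claw":1},
  {"tx":0,"ty":0,"tz":-0.025,"wx":0,"wy":0,"wz":0,"claw":1},
  {"tx":0.031,"ty":0.0315,"tz":0,"wx":0,"wy":0,"wz":0,"claw":1},
  {"tx":0.031,"ty":0.0315,"tz":0,"wx":0,"wy":0,"wz":0,"claw":1},
  {"tx":0.031,"ty":0.0315,"tz":0,"wx":0,"wy":0,"wz":0,"claw":1},
  {"tx":0.031,"ty":0.0315,"tz":0,"wx":0,"wy":0,"wz":0,"claw":1},
  {"tx":0.031,"ty":0.0315,"tz":0,"wx":0,"wy":0,"wz":0,"claw":1},
  {"tx":0.031,"ty":0.0315,"tz":0,"wx":0,"wy":0,"wz":0,"claw":1},
  {"tx":0.031,"ty":0.0315,"tz":0,"wx":0,"wy":0,"wz":0,"claw":1},
  {"tx":0.031,"ty":0.0315,"tz":0,"wx":0,"wy":0,"wz":0,"claw":1},
  {"tx":0.031,"ty":0.0315,"tz":0,"wx":0,"wy":0,"wz":0,"claw":1},
  {"tx":0,"ty":0,"tz":0,"wx":0,"wy":0,"wz":0,"claw":1},
  {"tx":0,"ty":0,"tz":0,"wx":0,"wy":0,"wz":0,"claw":1},
])

```text
t: 15.95
ee_pos: [0.6882, 0.0261, 0.1665]
tool_rot: [-3.135, -0.002, 1.662]
contact_force: [0.1, 0.4, -2.5]
opening: 0.0414
```

```bash
python3 d.py .6864 .0215 .115 1.664
```

```text
t 15.95 pos [0.6882 0.0261 0.1665] rot [-3.135e+00 -2.000e-03  1.662e+00] open 0.0414 F [ 0.1  0.4 -2.5]
shift [-0.0045 -0.0019  0.0515] turn [-0.36 -0.11 -0.13]
```

carry_out([
  {"tx":-0.0045,"ty":-0.002,"tz":0.02,"wx":-0.3,"wy":0,"wz":0,"claw":1},
  {"tx":0,"ty":0,"tz":0.03,"wx":0,"wy":0,"wz":0,"claw":1},
  {"tx":0,"ty":0,"tz":0,"wx":0,"wy":0,"wz":0,"claw":1},
  {"tx":0,"ty":0,"tz":0,"wx":0,"wy":0,"wz":0,"claw":1},
])

```text
t: 16.45
ee_pos: [0.6856, 0.0182, 0.1176]
tool_rot: [3.141, -0.001, 1.658]
contact_force: [0.1, -1.2, -2.1]
opening: 0.0416
```

```bash
python3 d.py .6864 .0215 .0635 1.664
```

```text
t 16.45 pos [0.6856 0.0182 0.1176] rot [ 3.141e+00 -1.000e-03  1.658e+00] open 0.0416 F [ 0.1 -1.2 -2.1]
shift [0.0031 0.001  0.0541] turn [ 0.05 -0.08 -0.32]
```

carry_out([
  {"tx":0.003,"ty":0.001,"tz":0,"wx":0,"wy":0,"wz":-0.3,"claw":1},
  {"tx":0,"ty":0,"tz":0,"wx":0,"wy":0,"wz":0,"claw":1},
  {"tx":0,"ty":0,"tz":0.01,"wx":0,"wy":0,"wz":0,"claw":1},
  {"tx":0,"ty":0,"tz":0,"wx":0,"wy":0,"wz":0,"claw":1},
])

```text
t: 16.95
ee_pos: [0.6871, 0.0214, 0.1096]
tool_rot: [3.138, -0.001, 1.664]
contact_force: [0.1, -0.6, -1.8]
opening: 0.0414
```

carry_out([
  {"tx":0,"ty":0,"tz":0.01,"wx":0,"wy":0,"wz":0,"claw":1},
  {"tx":0,"ty":0,"tz":0.01,"wx":0,"wy":0,"wz":0,"claw":1},
  {"tx":0,"ty":0,"tz":0.01,"wx":0,"wy":0,"wz":0,"claw":1},
  {"tx":0,"ty":0,"tz":0.008,"wx":0,"wy":0,"wz":0,"claw":1},
  {"tx":0,"ty":0,"tz":0,"wx":0,"wy":0,"wz":0,"claw":1},
])

```text
t: 17.58
ee_pos: [0.6868, 0.0214, 0.0678]
tool_rot: [3.139, -0.001, 1.664]
contact_force: [0.2, -0.4, -2.9]
opening: 0.0413
```

carry_out([
  {"tx":0,"ty":0,"tz":0.004,"wx":0,"wy":0,"wz":0,"claw":1},
  {"tx":0,"ty":0,"tz":0,"wx":0,"wy":0,"wz":0,"claw":1},
  {"tx":0,"ty":0,"tz":0,"wx":0,"wy":0,"wz":0,"claw":0.2},
  {"tx":0,"ty":0,"tz":0,"wx":0,"wy":0,"wz":0,"claw":0.2},
  {"tx":0,"ty":0,"tz":0,"wx":0,"wy":0,"wz":0,"claw":0.2},
  {"tx":0,"ty":0,"tz":-0.04,"wx":0,"wy":0,"wz":0,"claw":0.2},
  {"tx":0,"ty":0,"tz":-0.04,"wx":0,"wy":0,"wz":0,"claw":0.2},
  {"tx":0,"ty":0,"tz":-0.02,"wx":0,"wy":0,"wz":0,"claw":0.2},
  {"tx":-0.0335,"ty":-0.02,"tz":0,"wx":0,"wy":0,"wz":0,"claw":0.2},
  {"tx":-0.0335,"ty":-0.02,"tz":0,"wx":0,"wy":0,"wz":0,"claw":0.2},
  {"tx":-0.0335,"ty":-0.02,"tz":0,"wx":0,"wy":0,"wz":0,"claw":0.2},
  {"tx":-0.0335,"ty":-0.02,"tz":0,"wx":0,"wy":0,"wz":0,"claw":0.2},
  {"tx":-0.0335,"ty":-0.02,"tz":0,"wx":0,"wy":0,"wz":0,"claw":0.2},
  {"tx":-0.0335,"ty":-0.02,"tz":0,"wx":0,"wy":0,"wz":0,"claw":0.2},
  {"tx":-0.0335,"ty":-0.02,"tz":0,"wx":0,"wy":0,"wz":0,"claw":0.2},
  {"tx":-0.0335,"ty":-0.02,"tz":0,"wx":0,"wy":0,"wz":0,"claw":0.2},
  {"tx":-0.0335,"ty":-0.02,"tz":0,"wx":0,"wy":0,"wz":0,"claw":0.2},
  {"tx":0,"ty":0,"tz":0,"wx":0,"wy":0,"wz":0,"claw":0.2},
  {"tx":0,"ty":0,"tz":0,"wx":0,"wy":0,"wz":0,"claw":0.2},
])

```text
t: 19.95
ee_pos: [0.5324, -0.305, 0.1711]
tool_rot: [3.129, 0.002, 1.665]
contact_force: [1.3, -0.6, 0.2]
opening: 0.0753
```

```bash
python3 d.py .529 -.3055 .11 1.664;python3 -c "
from m import *
p=env.get_image('top')
for v in vials(p)+vials(p,RB): print(v)"
```

```text
t 19.95 pos [ 0.5324 -0.305   0.1711] rot [3.129e+00 2.000e-03 1.665e+00] open 0.0753 F [ 1.3 -0.6  0.2]
shift [-0.0001 -0.0042  0.0611] turn [0.71 0.12 0.06]
(array([ 0.5316, -0.2984]), 0.0172, np.int32(47), np.float64(0.0847), array([ 0.5321, -0.2944]))
(array([0.6835, 0.0222]), 0.0216, np.int32(161), np.float64(0.0848), array([0.6842, 0.0225]))
(array([ 0.6874, -0.0296]), 0.0215, np.int32(162), np.float64(0.0849), array([ 0.6874, -0.0295]))
```

Two are seated (tops at 0.085 m). Next is the yellow one.

carry_out([
  {"tx":0,"ty":-0.003,"tz":0.02,"wx":0.7,"wy":0,"wz":0,"claw":0.2},
  {"tx":0,"ty":0,"tz":0.04,"wx":0,"wy":0,"wz":0,"claw":0.2},
  {"tx":0,"ty":0,"tz":0,"wx":0,"wy":0,"wz":0,"claw":0.2},
])

```text
t: 20.38
ee_pos: [0.5301, -0.3027, 0.1073]
tool_rot: [-3.139, 0.001, 1.669]
contact_force: [0.6, -0.4, 0.5]
opening: 0.0753
```

```bash
python3 d.py .529 -.3055 .0605 1.664
```

```text
t 20.375 pos [ 0.5301 -0.3027  0.1073] rot [-3.139e+00  1.000e-03  1.669e+00] open 0.0753 F [ 0.6 -0.4  0.5]
shift [-0.0027 -0.0012  0.0468] turn [-0.14  0.08  0.27]
```

carry_out([
  {"tx":-0.0025,"ty":-0.001,"tz":0.016,"wx":0,"wy":0,"wz":0.3,"claw":0.2},
  {"tx":0,"ty":0,"tz":0.016,"wx":0,"wy":0,"wz":0,"claw":0.2},
  {"tx":0,"ty":0,"tz":0.013,"wx":0,"wy":0,"wz":0,"claw":0.2},
  {"tx":0,"ty":0,"tz":0,"wx":0,"wy":0,"wz":0,"claw":0.2},
  {"tx":0,"ty":0,"tz":0,"wx":0,"wy":0,"wz":0,"claw":1},
  {"tx":0,"ty":0,"tz":0,"wx":0,"wy":0,"wz":0,"claw":1},
  {"tx":0,"ty":0,"tz":0,"wx":0,"wy":0,"wz":0,"claw":1},
  {"tx":0,"ty":0,"tz":0,"wx":0,"wy":0,"wz":0,"claw":1},
  {"tx":0,"ty":0,"tz":0,"wx":0,"wy":0,"wz":0,"claw":1},
])

```text
t: 21.5
ee_pos: [0.5306, -0.3058, 0.0626]
tool_rot: [3.141, 0.004, 1.664]
contact_force: [0.1, -0.3, -1.7]
opening: 0.0413
```

carry_out([
  {"tx":0,"ty":0,"tz":-0.04,"wx":0,"wy":0,"wz":0,"claw":1},
  {"tx":0,"ty":0,"tz":-0.04,"wx":0,"wy":0,"wz":0,"claw":1},
  {"tx":0,"ty":0,"tz":-0.025,"wx":0,"wy":0,"wz":0,"claw":1},
  {"tx":0.0395,"ty":0.02,"tz":0,"wx":0,"wy":0,"wz":0,"claw":1},
  {"tx":0.0395,"ty":0.02,"tz":0,"wx":0,"wy":0,"wz":0,"claw":1},
  {"tx":0.0395,"ty":0.02,"tz":0,"wx":0,"wy":0,"wz":0,"claw":1},
  {"tx":0.0395,"ty":0.02,"tz":0,"wx":0,"wy":0,"wz":0,"claw":1},
  {"tx":0.0395,"ty":0.02,"tz":0,"wx":0,"wy":0,"wz":0,"claw":1},
  {"tx":0.0395,"ty":0.02,"tz":0,"wx":0,"wy":0,"wz":0,"claw":1},
  {"tx":0.0395,"ty":0.02,"tz":0,"wx":0,"wy":0,"wz":0,"claw":1},
  {"tx":0.0395,"ty":0.02,"tz":0,"wx":0,"wy":0,"wz":0,"claw":1},
  {"tx":0.035,"ty":0.02,"tz":0,"wx":0,"wy":0,"wz":0,"claw":1},
  {"tx":0,"ty":0,"tz":0,"wx":0,"wy":0,"wz":0,"claw":1},
  {"tx":0,"ty":0,"tz":0,"wx":0,"wy":0,"wz":0,"claw":1},
  {"tx":0,"ty":0,"tz":0,"wx":0,"wy":0,"wz":0,"claw":1},
])

```text
t: 23.38
ee_pos: [0.6795, 0.0722, 0.1654]
tool_rot: [-3.136, 0.001, 1.662]
contact_force: [0.9, -0.2, -2.6]
opening: 0.0411
```

```bash
python3 d.py .6816 .0733 .115 1.664
```

```text
t 23.375 pos [0.6795 0.0722 0.1654] rot [-3.136e+00  1.000e-03  1.662e+00] open 0.0411 F [ 0.9 -0.2 -2.6]
shift [0.001  0.0025 0.0504] turn [-0.33  0.08 -0.14]
```

carry_out([
  {"tx":0.001,"ty":0.0025,"tz":0.025,"wx":-0.3,"wy":0,"wz":0,"claw":1},
  {"tx":0,"ty":0,"tz":0.03,"wx":0,"wy":0,"wz":0,"claw":1},
  {"tx":0,"ty":0,"tz":0,"wx":0,"wy":0,"wz":0,"claw":1},
  {"tx":0,"ty":0,"tz":0,"wx":0,"wy":0,"wz":0,"claw":1},
])

```text
t: 23.88
ee_pos: [0.6822, 0.07, 0.1119]
tool_rot: [3.139, 0.002, 1.658]
contact_force: [0.3, -0.0, -2.3]
opening: 0.0416
```

```bash
python3 d.py .6816 .0733 .063 1.664
```

```text
t 23.875 pos [0.6822 0.07   0.1119] rot [3.139e+00 2.000e-03 1.658e+00] open 0.0416 F [ 0.3 -0.  -2.3]
shift [ 0.0034 -0.0004  0.0489] turn [ 0.14  0.1  -0.37]
```

carry_out([
  {"tx":0.0032,"ty":-0.0005,"tz":0,"wx":0,"wy":0,"wz":-0.3,"claw":1},
  {"tx":0,"ty":0,"tz":0,"wx":0,"wy":0,"wz":0,"claw":1},
  {"tx":0,"ty":0,"tz":0.01,"wx":0,"wy":0,"wz":0,"claw":1},
  {"tx":0,"ty":0,"tz":0,"wx":0,"wy":0,"wz":0,"claw":1},
  {"tx":0,"ty":0,"tz":0.01,"wx":0,"wy":0,"wz":0,"claw":1},
  {"tx":0,"ty":0,"tz":0.01,"wx":0,"wy":0,"wz":0,"claw":1},
  {"tx":0,"ty":0,"tz":0.01,"wx":0,"wy":0,"wz":0,"claw":1},
  {"tx":0,"ty":0,"tz":0.007,"wx":0,"wy":0,"wz":0,"claw":1},
  {"tx":0,"ty":0,"tz":0,"wx":0,"wy":0,"wz":0,"claw":1},
])

```text
t: 25.0
ee_pos: [0.682, 0.0731, 0.0633]
tool_rot: [3.137, 0.002, 1.663]
contact_force: [0.4, 0.3, -1.9]
opening: 0.0419
```

carry_out([
  {"tx":0,"ty":0,"tz":0,"wx":0,"wy":0,"wz":0,"claw":0.2},
  {"tx":0,"ty":0,"tz":0,"wx":0,"wy":0,"wz":0,"claw":0.2},
  {"tx":0,"ty":0,"tz":0,"wx":0,"wy":0,"wz":0,"claw":0.2},
  {"tx":0,"ty":0,"tz":-0.04,"wx":0,"wy":0,"wz":0,"claw":0.2},
  {"tx":0,"ty":0,"tz":-0.04,"wx":0,"wy":0,"wz":0,"claw":0.2},
  {"tx":0,"ty":0,"tz":-0.02,"wx":0,"wy":0,"wz":0,"claw":0.2},
  {"tx":0.0085,"ty":-0.031,"tz":0,"wx":0,"wy":0,"wz":0,"claw":0.2},
  {"tx":0.0085,"ty":-0.031,"tz":0,"wx":0,"wy":0,"wz":0,"claw":0.2},
  {"tx":0.0085,"ty":-0.031,"tz":0,"wx":0,"wy":0,"wz":0,"claw":0.2},
  {"tx":0.0085,"ty":-0.031,"tz":0,"wx":0,"wy":0,"wz":0,"claw":0.2},
  {"tx":0.0085,"ty":-0.031,"tz":0,"wx":0,"wy":0,"wz":0,"claw":0.2},
  {"tx":0.0085,"ty":-0.031,"tz":0,"wx":0,"wy":0,"wz":0,"claw":0.2},
  {"tx":0.0085,"ty":-0.031,"tz":0,"wx":0,"wy":0,"wz":0,"claw":0.2},
  {"tx":0,"ty":0,"tz":0,"wx":0,"wy":0,"wz":0,"claw":0.2},
  {"tx":0,"ty":0,"tz":0,"wx":0,"wy":0,"wz":0,"claw":0.2},
])

```text
t: 26.88
ee_pos: [0.4555, 0.1136, 0.1704]
tool_rot: [3.124, 0.001, 1.663]
contact_force: [0.9, 0.0, 0.0]
opening: 0.0752
```

```bash
python3 d.py .4525 .1145 .11 1.6726;python3 - <<'E'
from m import *
p=env.get_image('top'); q=env.get_image("scene")
for v in vials(p)+vials(p,RB): print(v)
save(q,"sc4.png",(230,80,490,300),3)
# ring fit: hinge from rack frame (yh,th unknown) via red pixels in both views
from scipy.optimize import least_squares
def rp(pp):
    h=cv2.cvtColor(pp["color"],cv2.COLOR_RGB2HSV)
    m=(((h[...,0]<8)|(h[...,0]>172))&(h[...,1]>140)&(h[...,2]>80)).astype(np.uint8)
    n,l,st,ce=cv2.connectedComponentsWithStats(m)
    C=cloud(pp)
    for i in range(1,n):
        Z=C[l==i]; 
        if st[i,4]>30 and .2<np.median(Z[:,2])<.4 and .6<np.median(Z[:,0])<.8:
            v,u=np.where(l==i); return np.c_[u,v].astype(float),Z
for pp in(p,q):
    r=rp(pp)
    if r is None: print("no ring"); continue
    uv,Z=r; Z=Z[(Z[:,2]>.29)&(Z[:,2]<.37)&(abs(Z[:,0]-.69)<.02)]
    a=.093; X=Z-[.6806,.0598,.045]; ex=np.array([np.cos(a),np.sin(a),0]);ey=np.array([-np.sin(a),np.cos(a),0])
    yz=np.c_[X@ey,X[:,2]]
    c,rad=cv2.minEnclosingCircle(yz.astype(np.float32))
    print("bbox mid px",(uv.min(0)+uv.max(0))/2,"xr",np.median(X@ex),"yz",c,rad,len(Z))
E
```

```text
t 26.875 pos [0.4555 0.1136 0.1704] rot [3.124e+00 1.000e-03 1.663e+00] open 0.0752 F [0.9 0.  0. ]
shift [ 0.0012 -0.004   0.0603] turn [ 1.01  0.09 -0.57]
(array([ 0.6687, -0.3939]), 0.0363, np.int32(58), np.float64(0.0857), array([ 0.6609, -0.3828]))
(array([0.6836, 0.0222]), 0.0215, np.int32(161), np.float64(0.085), array([0.6844, 0.0225]))
(array([ 0.6867, -0.0291]), 0.022, np.int32(160), np.float64(0.0849), array([ 0.6876, -0.0294]))
(array([0.6793, 0.0723]), 0.0213, np.int32(159), np.float64(0.0847), array([0.6794, 0.0724]))
bbox mid px [116.   69.5] xr 0.029671885206314093 yz (0.25074219703674316, 0.2869032919406891) 0.02963145077228546 168
bbox mid px [418.  121.5] xr 0.034257150441529764 yz (0.2479943335056305, 0.28525489568710327) 0.028125477954745293 118
```

View pics/sc4.png

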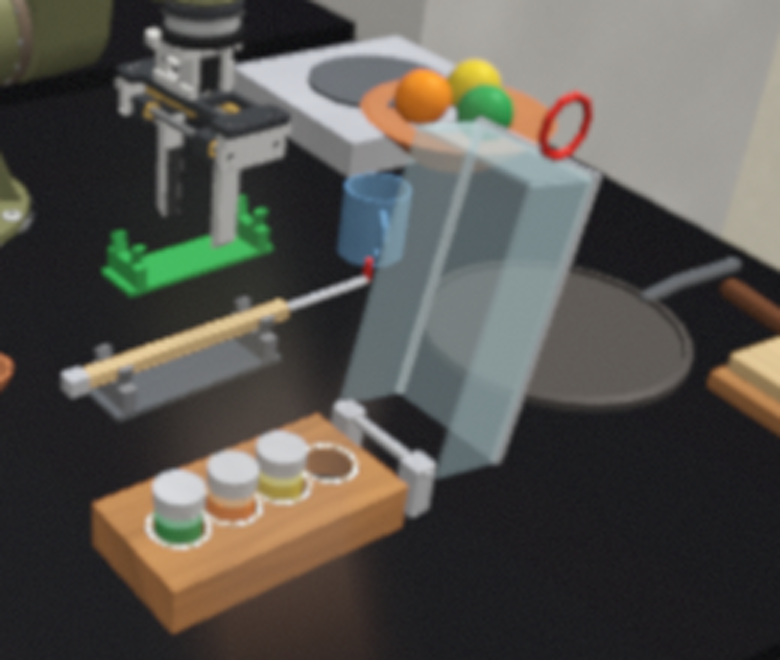

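All three vials are seated in bores, the empty bore is the one nearest the hinge, and the hood and ring are untouched. Next I grasp the pole, about 55 mm hookward of its centre and between the saddles.

carry_out([
  {"tx":0.018,"ty":-0.001,"tz":0,"wx":0.5,"wy":0,"wz":-0.5,"claw":0.2},
  {"tx":0.018,"ty":-0.001,"tz":0.02,"wx":0.4,"wy":0,"wz":0,"claw":0.2},
  {"tx":0.018,"ty":-0.001,"tz":0.04,"wx":0,"wy":0,"wz":0,"claw":0.2},
  {"tx":0,"ty":0,"tz":0,"wx":0,"wy":0,"wz":0,"claw":0.2},
  {"tx":0,"ty":0,"tz":0,"wx":0,"wy":0,"wz":0,"claw":0.2},
])

```text
t: 27.6
ee_pos: [0.4508, 0.1673, 0.1097]
tool_rot: [3.139, 0.002, 1.669]
contact_force: [-1.2, 0.0, -0.5]
opening: 0.0751
```

```bash
python3 d.py .4471 .1692 .022 1.6726
python3 - <<'E'
from m import *
p=env.get_image('top')
# cradle base grey & pole butt: extents along pole dir
C=cloud(p); a=1.6726; e=np.array([np.cos(a),np.sin(a),0]); n=np.array([np.sin(a),-np.cos(a),0]); X=C-[.4517,.1135,0]
s=X@e; w=X@n
ok=(abs(w)<.04)&(abs(s)<.3)&(C[...,2]>.012)&(C[...,2]<.075)
hsv=cv2.cvtColor(p["color"],cv2.COLOR_RGB2HSV)
for lo in np.arange(-.16,.27,.01):
    m=ok&(s>=lo)&(s<lo+.01)
    if m.sum(): print(round(lo,3),m.sum(),w[m].min().round(4),w[m].max().round(4),C[m][:,2].max().round(3),hsv[m].mean(0).round())
E
```

```text
t 27.6 pos [0.4508 0.1673 0.1097] rot [3.139e+00 2.000e-03 1.669e+00] open 0.0751 F [-1.2  0.  -0.5]
shift [ 0.0024 -0.0037  0.0877] turn [ 0.13  0.1  -0.2 ]
-0.14 22 -0.0095 0.0061 0.054 [112.  13. 217.]
-0.13 24 -0.0098 0.0074 0.052 [ 85.  12. 206.]
-0.12 18 -0.0088 0.0054 0.049 [ 20.  84. 222.]
-0.11 23 -0.0089 0.0065 0.052 [ 20.  88. 223.]
-0.1 39 -0.0302 0.0274 0.055 [ 64.  45. 188.]
-0.09 68 -0.0304 0.0285 0.057 [ 78.  32. 179.]
-0.08 22 -0.0282 0.0064 0.05 [ 24.  79. 218.]
-0.07 18 -0.0082 0.0072 0.053 [ 20.  85. 234.]
-0.06 22 -0.0088 0.0057 0.053 [ 21.  80. 231.]
-0.05 19 -0.0087 0.0061 0.052 [ 20.  81. 222.]
-0.04 20 -0.008 0.007 0.051 [ 20.  84. 235.]
-0.03 20 -0.0083 0.0052 0.052 [ 21.  80. 230.]
-0.02 19 -0.0085 0.0061 0.052 [ 20.  81. 222.]
-0.01 22 -0.0083 0.0071 0.053 [ 20.  86. 234.]
0.0 18 -0.0086 0.0053 0.051 [ 20.  83. 227.]
0.01 20 -0.0085 0.0066 0.051 [ 20.  84. 226.]
0.02 18 -0.0079 0.0077 0.049 [ 19.  90. 210.]
0.14 1 0.0021 0.0021 0.043 [ 98.   5. 196.]
0.15 5 -0.0001 0.0034 0.043 [ 47.   4. 167.]
0.16 3 0.0002 0.0039 0.045 [ 90.   5. 165.]
0.21 1 -0.0026 -0.0026 0.043 [ 45.   3. 164.]
0.22 8 -0.0022 0.0037 0.044 [103.  10. 191.]
0.23 15 -0.004 0.0027 0.066 [ 23. 108. 138.]
```

carry_out([
  {"tx":0.001,"ty":-0.0037,"tz":0.02,"wx":0,"wy":0,"wz":-0.2,"claw":0.2},
  {"tx":0,"ty":0,"tz":0.025,"wx":0,"wy":0,"wz":0,"claw":0.2},
  {"tx":0,"ty":0,"tz":0.025,"wx":0,"wy":0,"wz":0,"claw":0.2},
  {"tx":0,"ty":0,"tz":0.01,"wx":0,"wy":0,"wz":0,"claw":0.2},
  {"tx":0,"ty":0,"tz":0.003,"wx":0,"wy":0,"wz":0,"claw":0.2},
], grip_force=50)

```text
t: 28.28
ee_pos: [0.4522, 0.1663, 0.0312]
tool_rot: [3.129, 0.0, 1.669]
contact_force: [-0.4, 0.2, -0.5]
opening: 0.0753
```

```bash
python3 d.py .4466 .1692 .022 1.6726
```

```text
t 28.275 pos [0.4522 0.1663 0.0312] rot [3.129 0.    1.669] open 0.0753 F [-0.4  0.2 -0.5]
shift [ 0.0034 -0.0054  0.0091] turn [ 0.74  0.   -0.18]
```

carry_out([
  {"tx":0.002,"ty":-0.005,"tz":0.003,"wx":0.7,"wy":0,"wz":-0.2,"claw":0.2},
  {"tx":0,"ty":0,"tz":0.004,"wx":0,"wy":0,"wz":0,"claw":0.2},
  {"tx":0,"ty":0,"tz":0,"wx":0,"wy":0,"wz":0,"claw":0.2},
])

```text
t: 28.65
ee_pos: [0.4477, 0.1681, 0.0256]
tool_rot: [3.139, -0.0, 1.673]
contact_force: [0.3, -1.0, 1.2]
opening: 0.075
```

```bash
python3 d.py .4466 .1692 .022 1.6726
```

```text
t 28.65 pos [0.4477 0.1681 0.0256] rot [ 3.139 -0.     1.673] open 0.075 F [ 0.3 -1.   1.2]
shift [ 0.0012 -0.001   0.0036] turn [ 0.14 -0.03  0.02]
```

carry_out([
  {"tx":0,"ty":-0.001,"tz":0.003,"wx":0,"wy":0,"wz":0,"claw":0.5},
  {"tx":0,"ty":0,"tz":0,"wx":0,"wy":0,"wz":0,"claw":0.6},
  {"tx":0,"ty":0,"tz":0,"wx":0,"wy":0,"wz":0,"claw":0.75},
  {"tx":0,"ty":0,"tz":0,"wx":0,"wy":0,"wz":0,"claw":1},
  {"tx":0,"ty":0,"tz":0,"wx":0,"wy":0,"wz":0,"claw":1},
  {"tx":0,"ty":0,"tz":0,"wx":0,"wy":0,"wz":0,"claw":1},
  {"tx":0,"ty":0,"tz":0,"wx":0,"wy":0,"wz":0,"claw":1},
  {"tx":0,"ty":0,"tz":0,"wx":0,"wy":0,"wz":0,"claw":1},
], grip_force=50)

```text
t: 29.65
ee_pos: [0.4469, 0.1681, 0.0228]
tool_rot: [3.138, -0.001, 1.673]
contact_force: [-0.3, -0.1, 0.2]
opening: 0.0156
```

carry_out([
  {"tx":0,"ty":0,"tz":-0.02,"wx":0,"wy":0,"wz":0,"claw":1},
  {"tx":0,"ty":0,"tz":-0.03,"wx":0,"wy":0,"wz":0,"claw":1},
  {"tx":0,"ty":0,"tz":-0.03,"wx":0,"wy":0,"wz":0,"claw":1},
  {"tx":0,"ty":-0.01,"tz":-0.03,"wx":0,"wy":0,"wz":0,"claw":1},
  {"tx":0.02,"ty":-0.015,"tz":-0.03,"wx":0,"wy":0,"wz":0,"claw":1},
  {"tx":0.02,"ty":-0.015,"tz":-0.03,"wx":0,"wy":0,"wz":0,"claw":1},
  {"tx":0.02,"ty":-0.015,"tz":-0.03,"wx":0,"wy":0,"wz":0,"claw":1},
  {"tx":0.02,"ty":-0.015,"tz":-0.03,"wx":0,"wy":0,"wz":0,"claw":1},
  {"tx":0.02,"ty":-0.01,"tz":-0.03,"wx":0,"wy":0,"wz":0,"claw":1},
  {"tx":0.02,"ty":0,"tz":-0.015,"wx":0,"wy":0,"wz":0,"claw":1},
  {"tx":0,"ty":0,"tz":0,"wx":0,"wy":0,"wz":0,"claw":1},
])

```text
t: 31.02
ee_pos: [0.3501, 0.2815, 0.3055]
tool_rot: [-3.141, -0.001, 1.672]
contact_force: [-0.6, -0.1, -2.5]
opening: 0.0155
```

carry_out([
  {"tx":0,"ty":0,"tz":0,"wx":0,"wy":0,"wz":7,"claw":1},
  {"tx":0,"ty":0,"tz":0,"wx":0,"wy":0,"wz":7,"claw":1},
  {"tx":0,"ty":0,"tz":0,"wx":0,"wy":0,"wz":7,"claw":1},
  {"tx":0,"ty":0,"tz":0,"wx":0,"wy":0,"wz":7,"claw":1},
  {"tx":0,"ty":0,"tz":0,"wx":0,"wy":0,"wz":7,"claw":1},
  {"tx":0,"ty":0,"tz":0,"wx":0,"wy":0,"wz":7,"claw":1},
  {"tx":0,"ty":0,"tz":0,"wx":0,"wy":0,"wz":7,"claw":1},
  {"tx":0,"ty":0,"tz":0,"wx":0,"wy":0,"wz":7,"claw":1},
  {"tx":0,"ty":0,"tz":0,"wx":0,"wy":0,"wz":7,"claw":1},
  {"tx":0,"ty":0,"tz":0,"wx":0,"wy":0,"wz":7,"claw":1},
  {"tx":0,"ty":0,"tz":0,"wx":0,"wy":0,"wz":7,"claw":1},
  {"tx":0,"ty":0,"tz":0,"wx":0,"wy":0,"wz":7,"claw":1},
  {"tx":0,"ty":0,"tz":0,"wx":0,"wy":0,"wz":4,"claw":1},
  {"tx":0,"ty":0,"tz":0,"wx":0,"wy":0,"wz":0,"claw":1},
])

```text
t: 32.78
ee_pos: [0.3497, 0.2697, 0.291]
tool_rot: [3.131, 0.017, 0.08]
contact_force: [0.2, -0.0, -0.5]
opening: 0.0154
```

```bash
cat > pole.py <<'E'
from m import *
# measure held pole: pixels near expected pole line in tool frame (x along pole, origin at grip)
def pole(p):
    s=env.read_state(); R=Ro.from_euler("xyz",s["tool_rot"]).as_matrix()
    C=cloud(p); L=(C-s["ee_pos"])@R     # tool coords
    hsv=cv2.cvtColor(p["color"],cv2.COLOR_RGB2HSV)
    red=((hsv[...,0]<10)|(hsv[...,0]>170))&(hsv[...,1]>120)&(hsv[...,2]>60)&(abs(L[...,1])<.05)&(L[...,0]>.1)&(L[...,0]<.25)&(abs(L[...,2])<.08)
    rod=(abs(L[...,1])<.03)&(L[...,0]>.09)&(L[...,0]<.17)&(abs(L[...,2]+.017)<.03)
    return L[red],L[rod],C[red],red,rod
E
python3 d.py .470 .2906 .303 .093
python3 - <<'E'
from pole import *
for n in("top","scene"):
    p=env.get_image(n); a,b,c,r,ro=pole(p)
    print(n,len(a),len(b))
    if len(a): print("red tool",np.median(a,0).round(4),a.min(0).round(4),a.max(0).round(4))
    if len(b):
        print("rod fit y,z vs x",np.polyfit(b[:,0],b[:,1],1).round(4),np.polyfit(b[:,0],b[:,2],1).round(4),np.median(b,0).round(4))
save(p,"sc5.png",(230,60,490,280),3)
E
```

```text
t 32.775 pos [0.3497 0.2697 0.291 ] rot [3.131 0.017 0.08 ] open 0.0154 F [ 0.2 -0.  -0.5]
shift [ 0.1213 -0.0111 -0.0143] turn [ 0.61  1.   -0.74]
top 15 108
red tool [ 0.1793  0.0041 -0.0399] [ 0.176   0.     -0.0428] [ 0.1826  0.0069 -0.0301]
rod fit y,z vs x [ 0.0199 -0.0005] [ 0.0037 -0.0202] [ 0.1313  0.0022 -0.0196]
scene 20 63
red tool [ 0.1838  0.0034 -0.0283] [ 0.1813 -0.0008 -0.0409] [ 0.1861  0.0075 -0.0156]
rod fit y,z vs x [-0.0162  0.0053] [ 0.0129 -0.0196] [ 0.1332  0.003  -0.0183]
```

View pics/sc5.png

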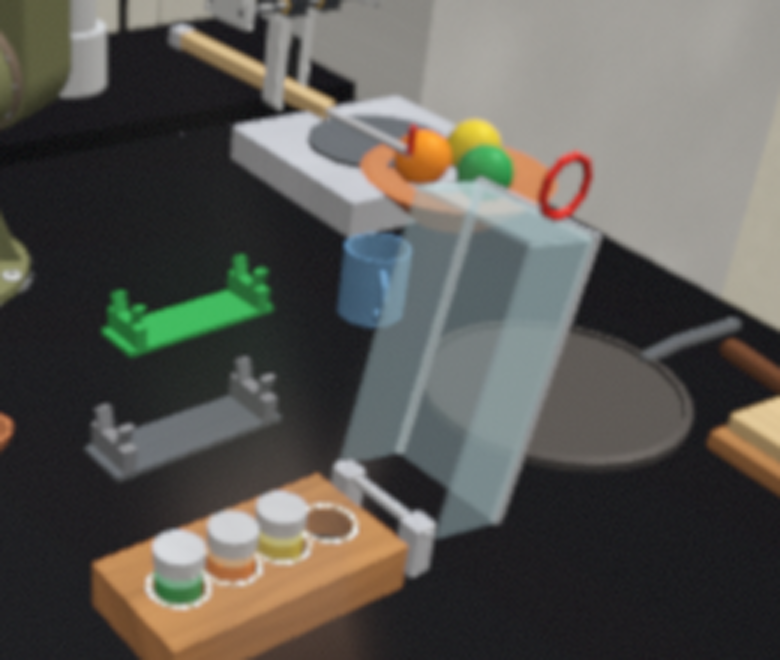

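carry_out([
  {"tx":0,"ty":-0.007,"tz":-0.007,"wx":0.6,"wy":1.0,"wz":-0.7,"claw":1},
  {"tx":0.02,"ty":-0.007,"tz":-0.007,"wx":0,"wy":0,"wz":0,"claw":1},
  {"tx":0.02,"ty":0,"tz":0,"wx":0,"wy":0,"wz":0,"claw":1},
  {"tx":0.02,"ty":0,"tz":0,"wx":0,"wy":0,"wz":0,"claw":1},
  {"tx":0.02,"ty":0,"tz":0,"wx":0,"wy":0,"wz":0,"claw":1},
  {"tx":0.02,"ty":0,"tz":0,"wx":0,"wy":0,"wz":0,"claw":1},
  {"tx":0.01,"ty":0,"tz":0,"wx":0,"wy":0,"wz":0,"claw":1},
  {"tx":0,"ty":0,"tz":0,"wx":0,"wy":0,"wz":0,"claw":1},
  {"tx":0,"ty":0,"tz":0,"wx":0,"wy":0,"wz":0,"claw":1},
])

```text
t: 34.0
ee_pos: [0.4605, 0.2982, 0.309]
tool_rot: [-3.137, -0.008, 0.107]
contact_force: [-0.1, -0.1, -0.6]
opening: 0.0151
```

```bash
cat > hook.py <<'E'
from pole import *
def ringhook(tag=None):
    s=env.read_state(); R=Ro.from_euler("xyz",s["tool_rot"]).as_matrix(); ims=[]
    for n in("top","scene"):
        p=env.get_image(n); hsv=cv2.cvtColor(p["color"],cv2.COLOR_RGB2HSV); C=cloud(p)
        red=((hsv[...,0]<10)|(hsv[...,0]>170))&(hsv[...,1]>130)&(hsv[...,2]>70)
        nn,l,st,ce=cv2.connectedComponentsWithStats(red.astype(np.uint8))
        for i in range(1,nn):
            Z=C[l==i]; Z=Z[(Z[:,0]>.4)&(Z[:,0]<.8)&(Z[:,1]>-.25)&(Z[:,1]<.45)&(Z[:,2]>.03)&(Z[:,2]<.42)]
            if len(Z)>5:
                L=(Z-s["ee_pos"])@R; lo,hi=np.percentile(L,[2,98],axis=0)
                print(n,len(Z),"tool med",np.median(L,0).round(4),"lo",lo.round(4),"hi",hi.round(4),"world mid",((np.percentile(Z,2,axis=0)+np.percentile(Z,98,axis=0))/2).round(4))
        h=proj(p,[s["ee_pos"]+R@[.17,0,-.02]])[0]
        x0,y0=np.clip((h-65).astype(int),0,[382,254]); ims.append(cv2.resize(p["color"][y0:y0+130,x0:x0+130,::-1],None,fx=3,fy=3,interpolation=cv2.INTER_CUBIC))
    if tag: cv2.imwrite(f"pics/{tag}.png",np.hstack(ims))
E
python3 d.py .470 .2936 .303 .093; python3 -c "
from hook import *
ringhook('h6')"
```

```text
t 34.0 pos [0.4605 0.2982 0.309 ] rot [-3.137 -0.008  0.107] open 0.0151 F [-0.1 -0.1 -0.6]
shift [0.0089 0.0056 0.006 ] turn [-0.27 -0.47  0.81]
top 170 tool med [ 0.2267  0.0068 -0.0252] lo [ 0.2244 -0.0153 -0.0486] hi [0.2327 0.0369 0.0049] world mid [0.6873 0.3114 0.3326]
top 25 tool med [ 0.1795  0.0022 -0.0378] lo [ 0.1768 -0.0012 -0.0433] hi [ 0.1829  0.0051 -0.0236] world mid [0.6392 0.3152 0.3439]
top 7 tool med [-0.0901  0.38    0.2751] lo [-0.094   0.3626  0.2736] hi [-0.0883  0.3877  0.2755] world mid [ 0.4121 -0.083   0.0319]
scene 24 tool med [ 0.1835  0.0035 -0.0266] lo [ 0.1814 -0.0004 -0.0399] hi [ 0.1865  0.0091 -0.0142] world mid [0.6437 0.3135 0.3375]
scene 136 tool med [ 0.2311  0.0177 -0.0214] lo [ 0.2269 -0.0123 -0.0455] hi [0.2345 0.0399 0.0055] world mid [0.6915 0.3089 0.3308]
```

View pics/h6.png

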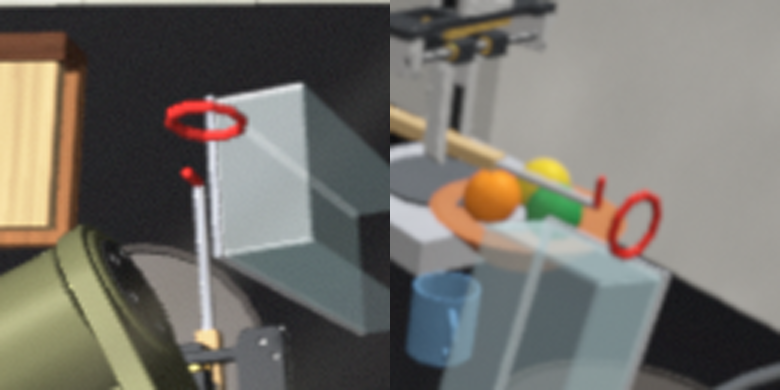

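carry_out([
  {"tx":0,"ty":0.005,"tz":0.006,"wx":-0.3,"wy":-0.5,"wz":0.8,"claw":1},
  {"tx":0,"ty":0,"tz":0,"wx":0,"wy":0,"wz":0,"claw":1},
  {"tx":0,"ty":0,"tz":0,"wx":0,"wy":0,"wz":0,"claw":1},
])

```text
t: 34.48
ee_pos: [0.4606, 0.2928, 0.3028]
tool_rot: [3.141, 0.001, 0.092]
contact_force: [0.2, 0.7, -1.8]
opening: 0.0156
```

```bash
python3 d.py .470 .2936 .303 .093; python3 -c "
from hook import *
ringhook()"
```

```text
t 34.475 pos [0.4606 0.2928 0.3028] rot [3.141e+00 1.000e-03 9.200e-02] open 0.0156 F [ 0.2  0.7 -1.8]
shift [ 0.0094  0.0001 -0.0002] turn [ 0.04  0.04 -0.04]
top 171 tool med [ 0.227  -0.0013 -0.0335] lo [ 0.2248 -0.0237 -0.0569] hi [ 0.2318  0.0281 -0.0024] world mid [0.6876 0.3116 0.3323]
top 18 tool med [ 0.1787  0.0014 -0.0398] lo [ 0.177  -0.0013 -0.0427] hi [ 0.1838  0.0049 -0.0267] world mid [0.6403 0.3077 0.3374]
top 9 tool med [-0.0854  0.38    0.2719] lo [-0.0943  0.3458  0.2708] hi [-0.0808  0.3882  0.2728] world mid [ 0.4074 -0.0812  0.0313]
scene 21 tool med [ 0.1838  0.0026 -0.0314] lo [ 0.181  -0.0008 -0.0398] hi [ 0.1867  0.0067 -0.017 ] world mid [0.644  0.3069 0.3311]
scene 137 tool med [ 0.2318  0.0106 -0.0302] lo [ 0.2267 -0.0206 -0.0535] hi [ 0.2347  0.0317 -0.003 ] world mid [0.692  0.3086 0.3309]
```

carry_out([
  {"tx":0.012,"ty":0,"tz":0,"wx":0,"wy":0,"wz":0,"claw":1},
  {"tx":0.012,"ty":0,"tz":0,"wx":0,"wy":0,"wz":0,"claw":1},
  {"tx":0.012,"ty":0,"tz":0,"wx":0,"wy":0,"wz":0,"claw":1},
  {"tx":0.012,"ty":0,"tz":0,"wx":0,"wy":0,"wz":0,"claw":1},
  {"tx":0.012,"ty":0,"tz":0,"wx":0,"wy":0,"wz":0,"claw":1},
  {"tx":0.008,"ty":0,"tz":0,"wx":0,"wy":0,"wz":0,"claw":1},
  {"tx":0,"ty":0,"tz":0,"wx":0,"wy":0,"wz":0,"claw":1},
  {"tx":0,"ty":0,"tz":0,"wx":0,"wy":0,"wz":0,"claw":1},
])

```text
t: 35.58
ee_pos: [0.534, 0.2995, 0.3018]
tool_rot: [3.14, 0.002, 0.092]
contact_force: [0.1, 0.5, -0.1]
opening: 0.0159
```

```bash
python3 d.py .530 .2986 .303 .093; python3 -c "
from hook import *
ringhook('h7')"
```

```text
t 35.575 pos [0.534  0.2995 0.3018] rot [3.14e+00 2.00e-03 9.20e-02] open 0.0159 F [ 0.1  0.5 -0.1]
shift [-0.004   0.0005 -0.0012] turn [ 0.07  0.09 -0.06]
top 24 tool med [ 0.1791  0.0027 -0.0383] lo [ 0.1764 -0.0008 -0.0432] hi [ 0.1844  0.0051 -0.0233] world mid [0.7138 0.3139 0.3348]
top 161 tool med [ 0.1533  0.0014 -0.0405] lo [ 0.1509 -0.0239 -0.0577] hi [ 0.1587  0.0286 -0.0046] world mid [0.6877 0.3112 0.3327]
scene 148 tool med [ 0.1584  0.0048 -0.0309] lo [ 0.1539 -0.023  -0.0549] hi [ 0.1843  0.0311 -0.0031] world mid [0.703  0.31   0.3306]
```

View pics/h7.png

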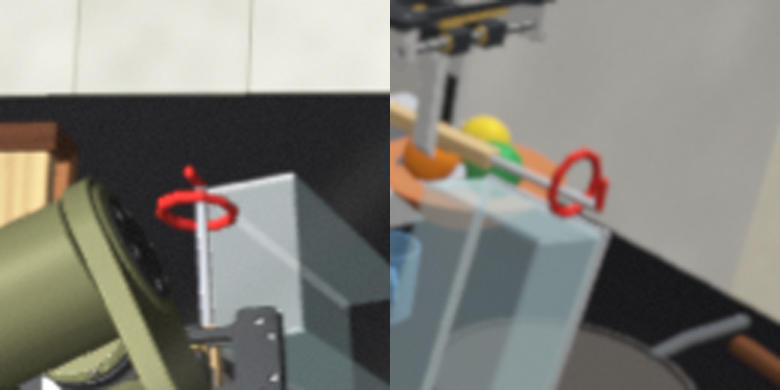

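```bash
cat > sw.py <<'E'
import sys
from h import *
# sw.py alpha_list... : rows (ty,tz) in mm to carry rod along ring arc
A=.093; ex=np.array([np.cos(A),np.sin(A),0]); ey=np.array([-np.sin(A),np.cos(A),0])
ring0=np.array([.6893,.311,.3315]); H=ring0-ey*.117-np.array([0,0,.2865])
s=env.read_state(); R=Ro.from_euler("xyz",s["tool_rot"]); T=Ro.from_euler("xyz",[np.pi,0,A])
rod=s["ee_pos"]+R.apply([.155,.0025,-.017])
yz=np.array([(rod-H)@ey,rod[2]-H[2]])
print("t",s["t"],"pos",s["ee_pos"].round(4),"F",s["contact_force"].round(1),"open",round(float(s["opening"]),4),"turn",(R.inv()*T).as_rotvec(degrees=True).round(2),"x rod-ring",((rod-ring0)@ex).round(4), "rod r",np.hypot(*yz).round(4),"ang",np.degrees(np.arctan2(yz[1],yz[0])).round(1))
lead=.018
for a in map(float,sys.argv[1:]):
    r=np.radians(a); t=.3097*np.array([np.cos(r),np.sin(r)])+lead*np.array([-np.sin(r),np.cos(r)])
    d=t-yz; yz=t; print(a,"ty",round(-d[0],4),"tz",round(-d[1],4))
E
python3 sw.py 67.8 70 72.5 75 77.5 80 82.5 85 87.5 90
```

```text
t 35.675 pos [0.5339 0.2995 0.302 ] F [ 0.7 -1.3 -1. ] open 0.0154 turn [ 0.06  0.08 -0.06] x rod-ring -0.0008 rod r 0.2978 ang 66.8
67.8 ty 0.017 tz -0.0198
70.0 ty 0.0113 tz -0.0036
72.5 ty 0.013 tz -0.0036
75.0 ty 0.0132 tz -0.003
77.5 ty 0.0133 tz -0.0024
80.0 ty 0.0134 tz -0.0019
82.5 ty 0.0135 tz -0.0013
85.0 ty 0.0135 tz -0.0007
87.5 ty 0.0135 tz -0.0001
90.0 ty 0.0135 tz 0.0005
```

carry_out([
  {"tx":0,"ty":0.005,"tz":-0.01,"wx":0,"wy":0,"wz":0,"claw":1},
  {"tx":0,"ty":0.006,"tz":-0.01,"wx":0,"wy":0,"wz":0,"claw":1},
  {"tx":0,"ty":0.006,"tz":0,"wx":0,"wy":0,"wz":0,"claw":1},
  {"tx":0,"ty":0.011,"tz":-0.0035,"wx":0,"wy":0,"wz":0,"claw":1},
  {"tx":0,"ty":0.013,"tz":-0.0035,"wx":0,"wy":0,"wz":0,"claw":1},
  {"tx":0,"ty":0.013,"tz":-0.003,"wx":0,"wy":0,"wz":0,"claw":1},
])

```text
t: 36.42
ee_pos: [0.5384, 0.2431, 0.3344]
tool_rot: [-3.141, 0.001, 0.094]
contact_force: [0.6, 2.5, -1.8]
opening: 0.0159
```

```bash
python3 sw.py 77.5 80 82.5 85 87.5 90 92.5 95 97.5; python3 -c "
from hook import *
ringhook()"
```

```text
t 36.425 pos [0.5384 0.2431 0.3344] F [ 0.6  2.5 -1.8] open 0.0159 turn [-0.01  0.07  0.08] x rod-ring -0.0015 rod r 0.3122 ang 78.7
77.5 ty 0.0116 tz -0.0
80.0 ty 0.0134 tz -0.0019
82.5 ty 0.0135 tz -0.0013
85.0 ty 0.0135 tz -0.0007
87.5 ty 0.0135 tz -0.0001
90.0 ty 0.0135 tz 0.0005
92.5 ty 0.0135 tz 0.0011
95.0 ty 0.0134 tz 0.0017
97.5 ty 0.0133 tz 0.0023
top 24 tool med [ 0.1789 -0.0003 -0.0372] lo [ 0.1772 -0.0041 -0.0426] hi [ 0.1844  0.0021 -0.0227] world mid [0.7183 0.261  0.3668]
top 73 tool med [ 0.1543 -0.0021 -0.0321] lo [ 0.1516 -0.0199 -0.039 ] hi [0.1588 0.0102 0.0071] world mid [0.6917 0.2625 0.3501]
top 14 tool med [ 0.1546 -0.0216  0.0132] lo [ 0.152  -0.0265  0.0107] hi [ 0.1574 -0.0167  0.0154] world mid [0.6904 0.2792 0.3212]
scene 162 tool med [ 0.1595 -0.0002 -0.0208] lo [ 0.155  -0.0373 -0.0397] hi [0.1862 0.0145 0.0149] world mid [0.7074 0.2694 0.3466]
```

carry_out([
  {"tx":0,"ty":0.012,"tz":0,"wx":0,"wy":0,"wz":0,"claw":1},
  {"tx":0,"ty":0.0134,"tz":-0.002,"wx":0,"wy":0,"wz":0,"claw":1},
  {"tx":0,"ty":0.0135,"tz":-0.0013,"wx":0,"wy":0,"wz":0,"claw":1},
  {"tx":0,"ty":0.0135,"tz":-0.0007,"wx":0,"wy":0,"wz":0,"claw":1},
  {"tx":0,"ty":0.0135,"tz":0,"wx":0,"wy":0,"wz":0,"claw":1},
  {"tx":0,"ty":0.0135,"tz":0.0005,"wx":0,"wy":0,"wz":0,"claw":1},
  {"tx":0,"ty":0.0135,"tz":0.001,"wx":0,"wy":0,"wz":0,"claw":1},
  {"tx":0,"ty":0.0134,"tz":0.0017,"wx":0,"wy":0,"wz":0,"claw":1},
])

```text
t: 37.52
ee_pos: [0.5491, 0.1298, 0.3356]
tool_rot: [-3.141, 0.001, 0.093]
contact_force: [0.6, 1.7, -1.3]
opening: 0.0156
```

```bash
python3 sw.py 100 102.5 105 107.5 110 112.5 115 117.5 120 122.5; python3 -c "
from hook import *
ringhook()"
```

```text
t 37.525 pos [0.5491 0.1298 0.3356] F [ 0.6  1.7 -1.3] open 0.0156 turn [-0.01  0.03  0.02] x rod-ring -0.0014 rod r 0.312 ang 99.8
100.0 ty 0.0186 tz 0.0056
102.5 ty 0.0131 tz 0.0034
105.0 ty 0.0129 tz 0.004
107.5 ty 0.0128 tz 0.0045
110.0 ty 0.0125 tz 0.0051
112.5 ty 0.0123 tz 0.0056
115.0 ty 0.0121 tz 0.0062
117.5 ty 0.0118 tz 0.0067
120.0 ty 0.0115 tz 0.0072
122.5 ty 0.0111 tz 0.0077
top 25 tool med [ 0.1794 -0.0019 -0.0385] lo [ 0.1778 -0.0052 -0.0444] hi [ 0.1843  0.0011 -0.0235] world mid [0.7291 0.1487 0.3694]
top 7 tool med [-0.1615  0.207   0.3037] lo [-0.1677  0.1779  0.3021] hi [-0.1538  0.2172  0.3052] world mid [ 0.4079 -0.0822  0.032 ]
scene 207 tool med [ 0.1595 -0.0062 -0.0271] lo [ 0.1545 -0.0425 -0.0456] hi [0.1858 0.0107 0.0069] world mid [0.7177 0.1604 0.3548]
```

carry_out([
  {"tx":0,"ty":0.0135,"tz":0.003,"wx":0,"wy":0,"wz":0,"claw":1},
  {"tx":0,"ty":0.0132,"tz":0.0035,"wx":0,"wy":0,"wz":0,"claw":1},
  {"tx":0,"ty":0.013,"tz":0.004,"wx":0,"wy":0,"wz":0,"claw":1},
  {"tx":0,"ty":0.0128,"tz":0.0045,"wx":0,"wy":0,"wz":0,"claw":1},
  {"tx":0,"ty":0.0125,"tz":0.005,"wx":0,"wy":0,"wz":0,"claw":1},
  {"tx":0,"ty":0.0123,"tz":0.0056,"wx":0,"wy":0,"wz":0,"claw":1},
  {"tx":0,"ty":0.012,"tz":0.0062,"wx":0,"wy":0,"wz":0,"claw":1},
  {"tx":0,"ty":0.0118,"tz":0.0067,"wx":0,"wy":0,"wz":0,"claw":1},
])

```text
t: 38.62
ee_pos: [0.5591, 0.022, 0.2949]
tool_rot: [3.141, -0.001, 0.092]
contact_force: [0.7, 1.7, 0.1]
opening: 0.0154
```

```bash
python3 sw.py 117.5 120 122.5 125 127.5 130 132.5 135 137.5 140 142.5
```

```text
t 38.625 pos [0.5591 0.022  0.2949] F [0.7 1.7 0.1] open 0.0154 turn [ 0.03 -0.03 -0.04] x rod-ring -0.0014 rod r 0.3119 ang 121.1
117.5 ty -0.0023 tz 0.0006
120.0 ty 0.0115 tz 0.0072
122.5 ty 0.0111 tz 0.0077
125.0 ty 0.0108 tz 0.0082
127.5 ty 0.0104 tz 0.0086
130.0 ty 0.01 tz 0.0091
132.5 ty 0.0096 tz 0.0095
135.0 ty 0.0092 tz 0.0099
137.5 ty 0.0088 tz 0.0103
140.0 ty 0.0083 tz 0.0107
142.5 ty 0.0078 tz 0.011
```

carry_out([
  {"tx":0,"ty":0.0105,"tz":0.0072,"wx":0,"wy":0,"wz":0,"claw":1},
  {"tx":0,"ty":0.011,"tz":0.0077,"wx":0,"wy":0,"wz":0,"claw":1},
  {"tx":0,"ty":0.0108,"tz":0.0082,"wx":0,"wy":0,"wz":0,"claw":1},
  {"tx":0,"ty":0.0104,"tz":0.0086,"wx":0,"wy":0,"wz":0,"claw":1},
  {"tx":0,"ty":0.01,"tz":0.009,"wx":0,"wy":0,"wz":0,"claw":1},
  {"tx":0,"ty":0.0096,"tz":0.0095,"wx":0,"wy":0,"wz":0,"claw":1},
  {"tx":0,"ty":0.009,"tz":0.01,"wx":0,"wy":0,"wz":0,"claw":1},
])

```text
t: 39.5
ee_pos: [0.5662, -0.0543, 0.2302]
tool_rot: [3.141, -0.0, 0.092]
contact_force: [0.1, 0.8, -0.0]
opening: 0.0154
```

```bash
python3 sw.py 137.5 140 142.5 145 147.5 150 152.5 155 157.5 160 162.5 165 167.3;  python3 -c "
from hook import *
ringhook('h8')"
```

```text
t 39.5 pos [ 0.5662 -0.0543  0.2302] F [ 0.1  0.8 -0. ] open 0.0154 turn [ 0.04 -0.02 -0.06] x rod-ring -0.0015 rod r 0.3123 ang 139.6
137.5 ty 0.0026 tz 0.0063
140.0 ty 0.0083 tz 0.0107
142.5 ty 0.0078 tz 0.011
145.0 ty 0.0074 tz 0.0114
147.5 ty 0.0069 tz 0.0117
150.0 ty 0.0063 tz 0.012
152.5 ty 0.0058 tz 0.0122
155.0 ty 0.0053 tz 0.0125
157.5 ty 0.0047 tz 0.0127
160.0 ty 0.0042 tz 0.0129
162.5 ty 0.0036 tz 0.013
165.0 ty 0.003 tz 0.0132
167.3 ty 0.0023 tz 0.0122
top 101 tool med [ 0.1559 -0.0028 -0.0528] lo [ 0.1518 -0.0373 -0.0618] hi [ 0.1822  0.0142 -0.0228] world mid [ 0.7317 -0.0287  0.2726]
scene 141 tool med [ 0.1595  0.002  -0.0378] lo [ 0.1553 -0.0323 -0.0575] hi [ 0.1851  0.0185 -0.0078] world mid [ 0.7348 -0.0328  0.263 ]
```

View pics/h8.png

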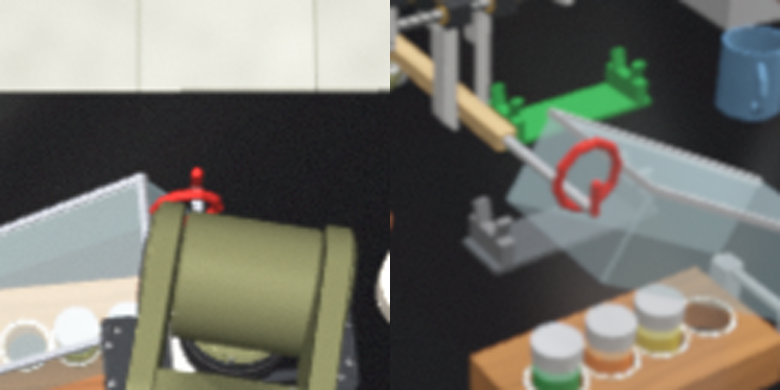

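carry_out([
  {"tx":0,"ty":0.007,"tz":0.011,"wx":0,"wy":0,"wz":0,"claw":1},
  {"tx":0,"ty":0.0078,"tz":0.011,"wx":0,"wy":0,"wz":0,"claw":1},
  {"tx":0,"ty":0.0074,"tz":0.0114,"wx":0,"wy":0,"wz":0,"claw":1},
  {"tx":0,"ty":0.0068,"tz":0.0117,"wx":0,"wy":0,"wz":0,"claw":1},
  {"tx":0,"ty":0.0063,"tz":0.012,"wx":0,"wy":0,"wz":0,"claw":1},
  {"tx":0,"ty":0.0058,"tz":0.0122,"wx":0,"wy":0,"wz":0,"claw":1},
  {"tx":0,"ty":0.005,"tz":0.012,"wx":0,"wy":0,"wz":0,"claw":1},
])

```text
t: 40.48
ee_pos: [0.5704, -0.1034, 0.1433]
tool_rot: [3.141, 0.0, 0.091]
contact_force: [-0.6, 0.4, -0.4]
opening: 0.0156
```

```bash
python3 sw.py 155 157.5 160 162.5 165 167.3
```

```text
t 40.475 pos [ 0.5704 -0.1034  0.1433] F [-0.6  0.4 -0.4] open 0.0156 turn [ 0.06  0.02 -0.1 ] x rod-ring -0.0019 rod r 0.3096 ang 158.1
155.0 ty 0.0009 tz 0.0007
157.5 ty 0.0047 tz 0.0127
160.0 ty 0.0042 tz 0.0129
162.5 ty 0.0036 tz 0.013
165.0 ty 0.003 tz 0.0132
167.3 ty 0.0023 tz 0.0122
```

carry_out([
  {"tx":0,"ty":0.004,"tz":0.009,"wx":0,"wy":0,"wz":0,"claw":1},
  {"tx":0,"ty":0.003,"tz":0.009,"wx":0,"wy":0,"wz":0,"claw":1},
  {"tx":0,"ty":0.003,"tz":0.008,"wx":0,"wy":0,"wz":0,"claw":1},
  {"tx":0,"ty":0.002,"tz":0.006,"wx":0,"wy":0,"wz":0,"claw":1},
  {"tx":0,"ty":0.002,"tz":0.005,"wx":0,"wy":0,"wz":0,"claw":1},
])

```text
t: 41.1
ee_pos: [0.5715, -0.1181, 0.1032]
tool_rot: [3.141, 0.001, 0.092]
contact_force: [0.5, -0.1, -0.7]
opening: 0.0157
```

```bash
python3 sw.py 165 167.3
```

```text
t 41.1 pos [ 0.5715 -0.1181  0.1032] F [ 0.5 -0.1 -0.7] open 0.0157 turn [ 0.02  0.08 -0.08] x rod-ring -0.0021 rod r 0.3112 ang 166.1
165.0 ty 0.0018 tz 0.0122
167.3 ty 0.0023 tz 0.0122
```

carry_out([
  {"tx":0,"ty":0.001,"tz":0.005,"wx":0,"wy":0,"wz":0,"claw":1},
  {"tx":0,"ty":0.001,"tz":0.005,"wx":0,"wy":0,"wz":0,"claw":1},
  {"tx":0,"ty":0.001,"tz":0.004,"wx":0,"wy":0,"wz":0,"claw":1},
  {"tx":0,"ty":0,"tz":0.003,"wx":0,"wy":0,"wz":0,"claw":1},
  {"tx":0,"ty":0,"tz":0.002,"wx":0,"wy":0,"wz":0,"claw":1},
])

```text
t: 41.72
ee_pos: [0.5719, -0.1214, 0.083]
tool_rot: [3.141, 0.001, 0.092]
contact_force: [0.7, 0.5, -2.2]
opening: 0.0159
```

```bash
python3 sw.py 167.3;  python3 -c "
from hook import *
ringhook()"
```

```text
t 41.725 pos [ 0.5719 -0.1214  0.083 ] F [ 0.7  0.5 -2.2] open 0.0159 turn [ 0.04  0.06 -0.08] x rod-ring -0.002 rod r 0.3102 ang 169.8
167.3 ty 0.0007 tz 0.0044
top 109 tool med [ 0.1555  0.0011 -0.0433] lo [ 0.1522 -0.0227 -0.0646] hi [ 0.1814  0.0255 -0.0119] world mid [ 0.7375 -0.1088  0.1211]
scene 205 tool med [ 0.16    0.0046 -0.0383] lo [ 0.1555 -0.0234 -0.0627] hi [ 0.1856  0.0301 -0.0094] world mid [ 0.7419 -0.1101  0.1189]
```

carry_out([
  {"tx":0,"ty":0,"tz":0.003,"wx":0,"wy":0,"wz":0,"claw":1},
  {"tx":0,"ty":0,"tz":0.003,"wx":0,"wy":0,"wz":0,"claw":1},
  {"tx":0,"ty":0,"tz":0.003,"wx":0,"wy":0,"wz":0,"claw":1},
])

```text
t: 42.2
ee_pos: [0.5721, -0.1215, 0.0741]
tool_rot: [3.141, 0.0, 0.092]
contact_force: [-1.3, 0.3, 1.3]
opening: 0.0158
```

```bash
python3 sw.py 167.3;  python3 -c "
from hook import *
ringhook()"
```

```text
t 42.2 pos [ 0.5721 -0.1215  0.0741] F [-1.3  0.3  1.3] open 0.0158 turn [ 0.06  0.01 -0.08] x rod-ring -0.0018 rod r 0.3089 ang 171.4
167.3 ty 0.0007 tz -0.0045
top 112 tool med [ 0.1553  0.0018 -0.0494] lo [ 0.1523 -0.0221 -0.0691] hi [ 0.1809  0.027  -0.0156] world mid [ 0.7376 -0.1097  0.1164]
scene 197 tool med [ 0.1599  0.0047 -0.0427] lo [ 0.1553 -0.0221 -0.0666] hi [ 0.1855  0.0308 -0.0153] world mid [ 0.7419 -0.1113  0.115 ]
```

carry_out([
  {"tx":0,"ty":0,"tz":0.003,"wx":0,"wy":0,"wz":0,"claw":1},
  {"tx":0,"ty":0,"tz":0.003,"wx":0,"wy":0,"wz":0,"claw":1},
  {"tx":0,"ty":0,"tz":0,"wx":0,"wy":0,"wz":0,"claw":1},
])

```text
t: 42.68
ee_pos: [0.5722, -0.1215, 0.0678]
tool_rot: [3.141, -0.0, 0.091]
contact_force: [-1.1, -0.2, 0.9]
opening: 0.0161
```

```bash
python3 sw.py 167.3;  python3 - <<'E'
from hook import *
ringhook('h9')
s=env.read_state(); print("torque",s["wrist_torque"])
# pole pitch in tool frame
for n in("top","scene"):
    p=env.get_image(n); C=cloud(p); hsv=cv2.cvtColor(p["color"],cv2.COLOR_RGB2HSV)
    R=Ro.from_euler("xyz",s["tool_rot"]).as_matrix(); L=(C-s["ee_pos"])@R
    m=(abs(L[...,1])<.012)&(L[...,0]>.02)&(L[...,0]<.14)&(abs(L[...,2]+.02)<.03)
    if m.sum()>5: print(n,m.sum(),np.polyfit(L[m][:,0],L[m][:,2],1).round(4))
    # hood top face plane check
    m=(C[...,0]>.63)&(C[...,0]<.75)&(C[...,1]>-.06)&(C[...,1]<.15)&(C[...,2]>.1)&(C[...,2]<.16)
    print(n,"hood px",m.sum(), np.percentile(C[m][:,2],[5,50,95]).round(4) if m.sum() else "")
E
```

```text
t 42.675 pos [ 0.5722 -0.1215  0.0678] F [-1.1 -0.2  0.9] open 0.0161 turn [ 0.06 -0.01 -0.09] x rod-ring -0.0017 rod r 0.3081 ang 172.6
167.3 ty 0.0006 tz -0.0107
top 110 tool med [ 0.1552  0.0022 -0.0564] lo [ 0.1518 -0.0223 -0.0756] hi [ 0.1804  0.0275 -0.0231] world mid [ 0.737  -0.1099  0.1172]
scene 200 tool med [ 0.1597  0.0048 -0.0486] lo [ 0.1555 -0.0242 -0.0731] hi [ 0.1855  0.0306 -0.0187] world mid [ 0.7418 -0.1101  0.1137]
torque [-0.01227671 -0.02818706 -0.03857647]
top hood px 3055 [0.124 0.127 0.13 ]
scene 191 [-0.0331 -0.0225]
scene hood px 2878 [0.1114 0.1259 0.1279]
```

View pics/h9.png

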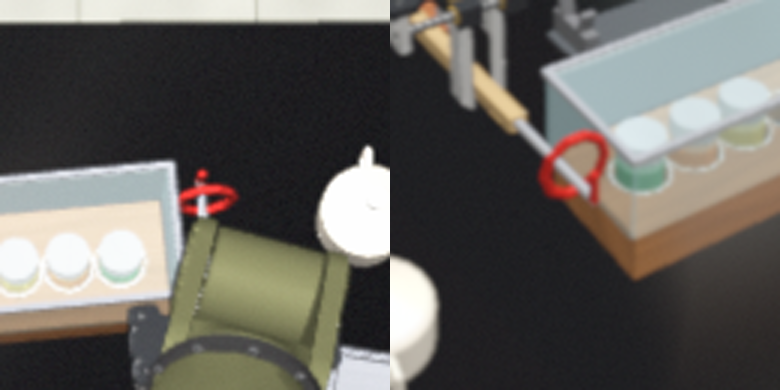

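The hood lies shut, with its top at 0.127 m as it should. The pole tilted about 2° in the grip on the last press. I level it, centre it in the ring and withdraw.

carry_out([
  {"tx":0,"ty":0,"tz":-0.008,"wx":0,"wy":0,"wz":0,"claw":1},
  {"tx":0,"ty":0.001,"tz":-0.008,"wx":0,"wy":-1.8,"wz":0,"claw":1},
  {"tx":0,"ty":0,"tz":0,"wx":0,"wy":0,"wz":0,"claw":1},
  {"tx":0,"ty":0,"tz":0,"wx":0,"wy":0,"wz":0,"claw":1},
])

```text
t: 43.38
ee_pos: [0.5719, -0.1222, 0.0847]
tool_rot: [3.141, 0.032, 0.092]
contact_force: [0.1, -1.1, -1.2]
opening: 0.0157
```

```bash
python3 sw.py;  python3 - <<'E'
from hook import *
p=env.get_image("scene"); C=cloud(p); s=env.read_state()
ringhook('h10')
R=Ro.from_euler("xyz",s["tool_rot"]).as_matrix(); L=(C-s["ee_pos"])@R
hsv=cv2.cvtColor(p["color"],cv2.COLOR_RGB2HSV)
m=(abs(L[...,1])<.012)&(L[...,0]>.02)&(L[...,0]<.14)&(abs(L[...,2]+.02)<.03)
W=C[m]; print("pole slope world z vs x",np.polyfit(W[:,0],W[:,2],1).round(4),"rod z@.71",np.polyval(np.polyfit(W[:,0],W[:,2],1),.73))
red=((hsv[...,0]<10)|(hsv[...,0]>170))&(hsv[...,1]>130)&(hsv[...,2]>70)&(C[...,2]>.05)&(C[...,2]<.16)&(C[...,1]>-.2)&(C[...,1]<0)&(C[...,0]>.6)
Z=C[red]; xs=(Z-s["ee_pos"])@R[:,0]
for lo in np.arange(.15,.19,.004):
    k=(xs>=lo)&(xs<lo+.004)
    if k.sum(): print(lo.round(3),k.sum(),Z[k][:,2].min().round(4),Z[k][:,2].max().round(4))
E
```

```text
t 43.375 pos [ 0.5719 -0.1222  0.0847] F [ 0.1 -1.1 -1.2] open 0.0157 turn [ 0.03  1.86 -0.07] x rod-ring -0.0017 rod r 0.3104 ang 170.4
top 11 tool med [ 0.179  -0.0006 -0.0498] lo [ 0.1756 -0.0036 -0.0541] hi [ 0.1818  0.0025 -0.0417] world mid [ 0.7514 -0.1052  0.1268]
top 82 tool med [ 0.1535  0.0008 -0.0551] lo [ 0.0425 -0.0331 -0.2871] hi [ 0.1587  0.0267 -0.0162] world mid [ 0.6757 -0.1073  0.2331]
scene 208 tool med [ 0.1591  0.0044 -0.0395] lo [ 0.153  -0.0252 -0.0617] hi [ 0.1852  0.0302 -0.0052] world mid [ 0.7414 -0.1102  0.1131]
pole slope world z vs x [-0.0087  0.1119] rod z@.71 0.10553511305038424
0.15 4 0.0928 0.1335
0.154 67 0.0886 0.1427
0.158 98 0.0848 0.1427
0.162 3 0.0916 0.1114
0.178 5 0.1011 0.131
0.182 24 0.1028 0.13
0.186 3 0.1082 0.1234
```

View pics/h10.png

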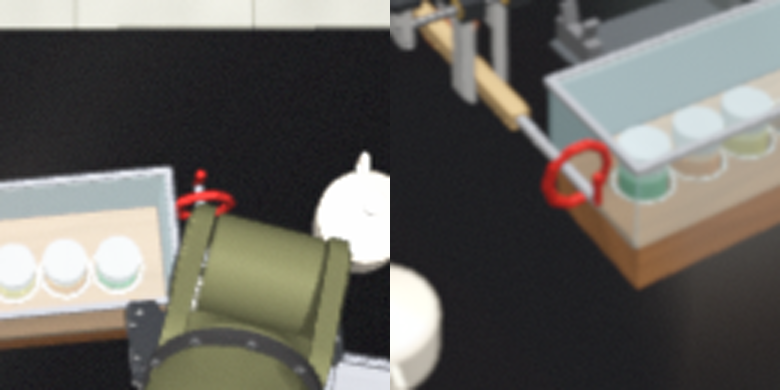

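carry_out([
  {"tx":-0.012,"ty":0,"tz":0.0004,"wx":0,"wy":0,"wz":0,"claw":1},
  {"tx":-0.012,"ty":0,"tz":0.0004,"wx":0,"wy":0,"wz":0,"claw":1},
  {"tx":-0.012,"ty":0,"tz":0.0004,"wx":0,"wy":0,"wz":0,"claw":1},
  {"tx":-0.012,"ty":0,"tz":0.0004,"wx":0,"wy":0,"wz":0,"claw":1},
  {"tx":-0.012,"ty":0,"tz":0.0004,"wx":0,"wy":0,"wz":0,"claw":1},
  {"tx":-0.012,"ty":0,"tz":0,"wx":0,"wy":0,"wz":0,"claw":1},
  {"tx":-0.012,"ty":0,"tz":0,"wx":0,"wy":0,"wz":0,"claw":1},
  {"tx":0,"ty":0,"tz":0,"wx":0,"wy":0,"wz":0,"claw":1},
])

```text
t: 44.52
ee_pos: [0.4813, -0.1305, 0.0855]
tool_rot: [3.141, 0.033, 0.091]
contact_force: [1.2, -0.1, -1.1]
opening: 0.0153
```

```bash
python3 d.py .42 -.08 .2 .093
python3 - <<'E'
from hook import *
ringhook()
p=env.get_image("top"); C=cloud(p)
m=(C[...,0]>.63)&(C[...,0]<.74)&(C[...,1]>-.05)&(C[...,1]<.17)&(C[...,2]>.115)&(C[...,2]<.14)
W=C[m]; A=np.c_[W[:,:2],np.ones(len(W))]; print("hood plane",np.linalg.lstsq(A,W[:,2],rcond=None)[0].round(4),m.sum())
E
```

```text
t 44.525 pos [ 0.4813 -0.1305  0.0855] rot [3.141 0.033 0.091] open 0.0153 F [ 1.2 -0.1 -1.1]
shift [-0.0602 -0.0558 -0.1126] turn [ 0.03  1.87 -0.1 ]
top 106 tool med [ 0.2449  0.0032 -0.0483] lo [ 0.2418 -0.023  -0.0659] hi [ 0.2498  0.0267 -0.0117] world mid [ 0.7273 -0.11    0.1162]
top 11 tool med [ 0.1792 -0.0016 -0.0491] lo [ 0.1767 -0.0037 -0.0549] hi [ 0.1824  0.0034 -0.0386] world mid [ 0.6615 -0.1138  0.1263]
scene 28 tool med [ 0.1844  0.0021 -0.0412] lo [ 0.1799 -0.0017 -0.0535] hi [ 0.1866  0.0049 -0.0266] world mid [ 0.6655 -0.1153  0.1195]
scene 208 tool med [ 0.2493  0.004  -0.0369] lo [ 0.2144 -0.0273 -0.0632] hi [0.2528 0.0302 0.0221] world mid [ 0.7139 -0.1101  0.0985]
hood plane [ 0.003  -0.0008  0.1249] 2977
```

carry_out([
  {"tx":-0.01,"ty":0,"tz":-0.02,"wx":0,"wy":0,"wz":0,"claw":1},
  {"tx":-0.01,"ty":0,"tz":-0.03,"wx":0,"wy":0,"wz":0,"claw":1},
  {"tx":-0.01,"ty":-0.02,"tz":-0.03,"wx":0,"wy":0,"wz":0,"claw":1},
  {"tx":-0.01,"ty":-0.02,"tz":-0.03,"wx":0,"wy":0,"wz":0,"claw":1},
  {"tx":-0.01,"ty":-0.025,"tz":-0.01,"wx":0,"wy":0,"wz":0,"claw":1},
  {"tx":-0.01,"ty":-0.025,"tz":0,"wx":0,"wy":0,"wz":0,"claw":1},
  {"tx":-0.01,"ty":-0.025,"tz":0,"wx":0,"wy":0,"wz":0,"claw":1},
  {"tx":-0.005,"ty":-0.025,"tz":0,"wx":0,"wy":0,"wz":0,"claw":1},
  {"tx":0,"ty":-0.025,"tz":0,"wx":0,"wy":0,"wz":0,"claw":1},
  {"tx":0,"ty":-0.025,"tz":0,"wx":0,"wy":0,"wz":0,"claw":1},
  {"tx":0,"ty":-0.025,"tz":0,"wx":0,"wy":0,"wz":0,"claw":1},
  {"tx":0,"ty":0,"tz":0,"wx":0,"wy":0,"wz":0,"claw":1},
])

```text
t: 46.18
ee_pos: [0.392, 0.0844, 0.2124]
tool_rot: [3.142, 0.03, 0.094]
contact_force: [-0.5, -0.6, -1.5]
opening: 0.0159
```

carry_out([
  {"tx":0,"ty":0,"tz":0,"wx":0,"wy":0,"wz":-7,"claw":1},
  {"tx":0,"ty":0,"tz":0,"wx":0,"wy":0,"wz":-7,"claw":1},
  {"tx":0,"ty":0,"tz":0,"wx":0,"wy":0,"wz":-7,"claw":1},
  {"tx":0,"ty":0,"tz":0,"wx":0,"wy":0,"wz":-7,"claw":1},
  {"tx":0,"ty":0,"tz":0,"wx":0,"wy":0,"wz":-7,"claw":1},
  {"tx":0,"ty":0,"tz":0,"wx":0,"wy":0,"wz":-7,"claw":1},
  {"tx":0,"ty":0,"tz":0,"wx":0,"wy":0,"wz":-7,"claw":1},
  {"tx":0,"ty":0,"tz":0,"wx":0,"wy":0,"wz":-7,"claw":1},
  {"tx":0,"ty":0,"tz":0,"wx":0,"wy":0,"wz":-7,"claw":1},
  {"tx":0,"ty":0,"tz":0,"wx":0,"wy":0,"wz":-7,"claw":1},
  {"tx":0,"ty":0,"tz":0,"wx":0,"wy":0,"wz":-7,"claw":1},
  {"tx":0,"ty":0,"tz":0,"wx":0,"wy":0,"wz":-7,"claw":1},
  {"tx":0,"ty":0,"tz":0,"wx":0,"wy":0,"wz":-4,"claw":1},
  {"tx":0,"ty":0,"tz":0,"wx":0,"wy":0,"wz":0,"claw":1},
])

```text
t: 47.92
ee_pos: [0.3956, 0.0764, 0.2125]
tool_rot: [-3.111, 0.001, 1.677]
contact_force: [-0.4, -0.8, -1.1]
opening: 0.0159
```

```bash
sed -i 's/^T=.*/T=Ro.from_euler("xyz",[np.pi,0,float(sys.argv[4])])*Ro.from_euler("y",float(sys.argv[5]) if len(sys.argv)>5 else 0,degrees=True)/' d.py; python3 d.py .4469 .1681 .12 1.673 -1.6
```

```text
t 47.925 pos [0.3956 0.0764 0.2125] rot [-3.111e+00  1.000e-03  1.677e+00] open 0.0159 F [-0.4 -0.8 -1.1]
shift [0.0859 0.0635 0.0905] turn [-1.72 -1.51  0.25]
```

carry_out([
  {"tx":0.02,"ty":0.016,"tz":0,"wx":-1.7,"wy":-1.5,"wz":0.2,"claw":1},
  {"tx":0.022,"ty":0.016,"tz":0.015,"wx":0,"wy":0,"wz":0,"claw":1},
  {"tx":0.022,"ty":0.016,"tz":0.025,"wx":0,"wy":0,"wz":0,"claw":1},
  {"tx":0.02,"ty":0.014,"tz":0.025,"wx":0,"wy":0,"wz":0,"claw":1},
  {"tx":0,"ty":0,"tz":0.02,"wx":0,"wy":0,"wz":0,"claw":1},
  {"tx":0,"ty":0,"tz":0,"wx":0,"wy":0,"wz":0,"claw":1},
  {"tx":0,"ty":0,"tz":0,"wx":0,"wy":0,"wz":0,"claw":1},
])

```text
t: 48.8
ee_pos: [0.453, 0.1642, 0.1239]
tool_rot: [3.138, 0.029, 1.659]
contact_force: [0.4, 0.4, -0.1]
opening: 0.0154
```

```bash
cat > pl.py <<'E'
from h import *
# held/lying pole in top view: line fit; cradle saddles
def go():
    s=env.read_state(); p=env.get_image("top"); C=cloud(p); hsv=cv2.cvtColor(p["color"],cv2.COLOR_RGB2HSV)
    box=(C[...,0]>.38)&(C[...,0]<.52)&(C[...,1]>-.08)&(C[...,1]<.4)
    w=box&(hsv[...,0]>8)&(hsv[...,0]<30)&(hsv[...,1]>50)&(C[...,2]>.03)&(C[...,2]<.2)&(C[...,1]<.12)
    W=C[w]; 
    print("handle px",w.sum(),"x(y)",np.polyfit(W[:,1],W[:,0],1).round(4),"z(y)",np.polyfit(W[:,1],W[:,2],1).round(4),"ymin",np.percentile(W[:,1],1).round(4))
    k=box&(hsv[...,1]<40)&(hsv[...,2]>190)&(C[...,2]>.03)&(C[...,1]<.02)
    if k.sum(): print("butt",k.sum(),np.percentile(C[k],[2,50,98],axis=0).round(4).tolist())
    r=box&((hsv[...,0]<10)|(hsv[...,0]>170))&(hsv[...,1]>120)&(hsv[...,2]>60)
    if r.sum(): print("hook",r.sum(),np.median(C[r],0).round(4))
go()
E
python3 d.py .4469 .1681 .026 1.673 -1.6; python3 pl.py
```

```text
t 48.8 pos [0.453  0.1642 0.1239] rot [3.138 0.029 1.659] open 0.0154 F [ 0.4  0.4 -0.1]
shift [ 0.0072 -0.006   0.0977] turn [ 0.16  0.06 -0.81]
handle px 320 x(y) [0.0697 0.4551] z(y) [0.2787 0.1263] ymin -0.0688
butt 44 [[0.4611, -0.0281, 0.1418], [0.4689, -0.02, 0.1453], [0.4749, -0.0093, 0.1496]]
hook 62 [ 0.4025 -0.0674  0.0157]
```

carry_out([
  {"tx":0.006,"ty":-0.006,"tz":0.01,"wx":0.2,"wy":0,"wz":-0.8,"claw":1},
  {"tx":0,"ty":0,"tz":0.02,"wx":0,"wy":0,"wz":0,"claw":1},
  {"tx":0,"ty":0,"tz":0.02,"wx":0,"wy":0,"wz":0,"claw":1},
  {"tx":0,"ty":0,"tz":0.01,"wx":0,"wy":0,"wz":0,"claw":1},
  {"tx":0,"ty":0,"tz":0,"wx":0,"wy":0,"wz":0,"claw":1},
  {"tx":0,"ty":0,"tz":0,"wx":0,"wy":0,"wz":0,"claw":1},
])

```text
t: 49.6
ee_pos: [0.4463, 0.1689, 0.0639]
tool_rot: [3.138, 0.028, 1.674]
contact_force: [0.4, -0.1, -0.8]
opening: 0.0156
```

```bash
python3 d.py .4469 .1681 .024 1.673 -1.6
```

```text
t 49.6 pos [0.4463 0.1689 0.0639] rot [3.138 0.028 1.674] open 0.0156 F [ 0.4 -0.1 -0.8]
shift [0.0002 0.0004 0.0399] turn [ 0.2  -0.01  0.06]
```

carry_out([
  {"tx":0,"ty":0,"tz":0.012,"wx":0.2,"wy":0,"wz":0,"claw":1},
  {"tx":0,"ty":0,"tz":0.012,"wx":0,"wy":0,"wz":0,"claw":1},
  {"tx":0,"ty":0,"tz":0.008,"wx":0,"wy":0,"wz":0,"claw":1},
  {"tx":0,"ty":0,"tz":0.004,"wx":0,"wy":0,"wz":0,"claw":1},
  {"tx":0,"ty":0,"tz":0,"wx":0,"wy":0,"wz":0,"claw":1},
  {"tx":0,"ty":0,"tz":0,"wx":0,"wy":0,"wz":0,"claw":1},
])

```text
t: 50.35
ee_pos: [0.4469, 0.168, 0.026]
tool_rot: [3.141, 0.028, 1.674]
contact_force: [0.0, -0.5, -0.9]
opening: 0.0156
```

```bash
python3 d.py .4469 .1681 .024 1.673 -1.6
```

```text
t 50.35 pos [0.4469 0.168  0.026 ] rot [3.141 0.028 1.674] open 0.0156 F [ 0.  -0.5 -0.9]
shift [ 0.0002 -0.      0.002 ] turn [ 0.05 -0.02  0.06]
```

carry_out([
  {"tx":0,"ty":0,"tz":0.0015,"wx":0,"wy":0,"wz":0,"claw":1},
  {"tx":0,"ty":0,"tz":0.0015,"wx":0,"wy":0,"wz":0,"claw":1},
  {"tx":0,"ty":0,"tz":0,"wx":0,"wy":0,"wz":0,"claw":1},
])

```text
t: 50.72
ee_pos: [0.4474, 0.1682, 0.0237]
tool_rot: [3.139, 0.027, 1.674]
contact_force: [-0.0, -0.1, 2.4]
opening: 0.0153
```

carry_out([
  {"tx":0,"ty":0,"tz":0,"wx":0,"wy":0,"wz":0,"claw":0.7},
  {"tx":0,"ty":0,"tz":0,"wx":0,"wy":0,"wz":0,"claw":0.5},
  {"tx":0,"ty":0,"tz":0,"wx":0,"wy":0,"wz":0,"claw":0.3},
  {"tx":0,"ty":0,"tz":0,"wx":0,"wy":0,"wz":0,"claw":0.2},
  {"tx":0,"ty":0,"tz":0,"wx":0,"wy":0,"wz":0,"claw":0.2},
  {"tx":0,"ty":0,"tz":-0.02,"wx":0,"wy":0,"wz":0,"claw":0.2},
  {"tx":0,"ty":0,"tz":-0.03,"wx":0,"wy":0,"wz":0,"claw":0.2},
  {"tx":0,"ty":0,"tz":-0.04,"wx":0,"wy":0,"wz":0,"claw":0.2},
  {"tx":0,"ty":0,"tz":-0.04,"wx":0,"wy":0,"wz":0,"claw":0.2},
  {"tx":0,"ty":-0.03,"tz":-0.03,"wx":0,"wy":0,"wz":0,"claw":0.2},
  {"tx":0.03,"ty":-0.04,"tz":0,"wx":0,"wy":0,"wz":0,"claw":0.2},
  {"tx":0.05,"ty":-0.03,"tz":0,"wx":0,"wy":0,"wz":0,"claw":0.2},
  {"tx":0.05,"ty":-0.02,"tz":0,"wx":0,"wy":0,"wz":0,"claw":0.2},
  {"tx":0.05,"ty":0,"tz":0,"wx":0,"wy":0,"wz":0,"claw":0.2},
  {"tx":0,"ty":0,"tz":0,"wx":0,"wy":0,"wz":0,"claw":0.2},
  {"tx":0,"ty":0,"tz":0,"wx":0,"wy":0,"wz":0,"claw":0.2},
])

```text
t: 52.72
ee_pos: [0.3042, 0.3431, 0.1844]
tool_rot: [3.138, 0.026, 1.672]
contact_force: [0.0, 0.2, -0.2]
opening: 0.0753
```

```bash
python3 pl.py
python3 - <<'E'
from m import *
s=env.read_state(); print(s["t"],s["ee_pos"],s["contact_force"])
p=env.get_image("top"); q=env.get_image("scene"); save(p,"topF.png",s=1.5); save(q,"scF.png",s=1.5)
C=cloud(p)
m=(C[...,0]>.63)&(C[...,0]<.74)&(C[...,1]>-.05)&(C[...,1]<.17)&(C[...,2]>.115)&(C[...,2]<.14)
W=C[m]; A=np.c_[W[:,:2],np.ones(len(W))]; print("hood plane",np.linalg.lstsq(A,W[:,2],rcond=None)[0].round(4),m.sum())
hsv=cv2.cvtColor(p["color"],cv2.COLOR_RGB2HSV)
P=(C[...,0]>.35)&(C[...,0]<.55)&(C[...,1]>-.06)&(C[...,1]<.3)&(C[...,2]>.038)&(C[...,2]<.06)&(hsv[...,0]>8)&(hsv[...,0]<30)&(hsv[...,1]>60)
v,u=np.where(P); X=world(p,np.c_[u,v],.048)[:,:2]; print("pole",len(v),cv2.minAreaRect(X.astype(np.float32)),np.median(C[P][:,2]))
a=1.6726; ss=(C[P]-[.4517,.1135,0])@[np.cos(a),np.sin(a),0]; print("z slope",np.polyfit(ss,C[P][:,2],1))
E
```

```text
handle px 253 x(y) [0.0558 0.4522] z(y) [0.0393 0.0443] ymin -0.0609
butt 32 [[0.4564, -0.0221, 0.0461], [0.465, -0.0133, 0.0491], [0.4712, -0.0074, 0.0509]]
hook 71 [ 0.4026 -0.0649  0.0165]
52.775 [0.30433694 0.34292901 0.18443561] [ 0.22240468 -0.9127526   0.20728633]
hood plane [ 0.0009 -0.0006  0.1264] 2980
pole 454 ((0.4514462649822235, 0.11499418318271637), (0.01656736060976982, 0.23937729001045227), 5.742775917053223) 0.04727607972606052
z slope [-0.00038905  0.04716196]
```

View pics/scF.png

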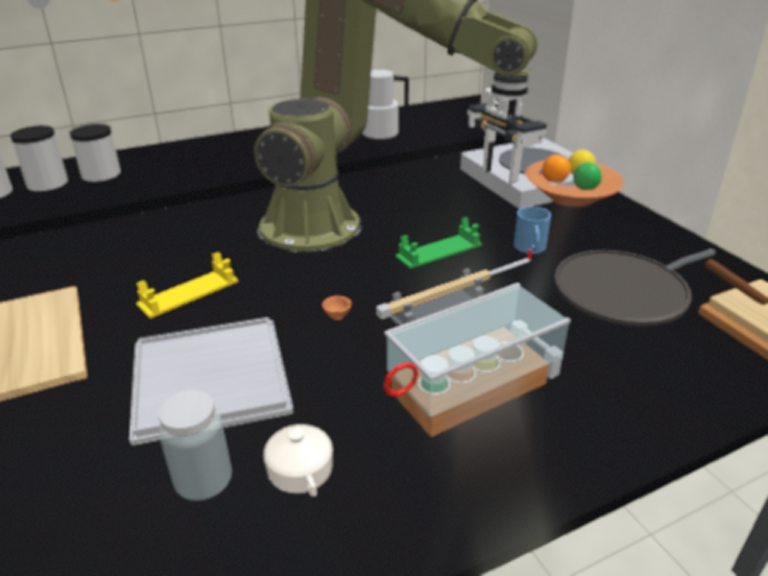

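The final picture shows the tray empty, three vials under the flat, shut hood, the pole back in the grey cradle hook to the left, the bystanders in place and the hand clear of everything.

```bash
python3 -c "
from rig import env
print(env.hand_in())"
```

```text
the job is handed in; nothing more can be done
None
```

The job is done and handed in at about 53 s. The hand-in reports no verdict, so this rests on my own checks.

- **Vials:** Three were present (green, orange and yellow). They stand in the three bores furthest from the hinge. Their cap tops measured 0.085 m before the hood was shut, which is the fully seated height, and the tray is empty.
- **Hood:** I hooked the ring with the pole and swung it shut at about 0.1 m/s. External force readings stayed around 2–3 N. The hood top lies flat at 0.127 m, as it should when shut. Only the pole touched it.
- **Pole:** It lies level in the grey cradle, within about 1 mm and 0.1° of where it started, with the hook end the same way.
- **Bystanders:** The jar, sugar bowl, salt cellar and mug look unmoved in the last picture. I did not measure them.

**What disagreed:**
- The two cameras differed by up to 7 mm in x, so I relied on the top camera with a 2 mm correction from the grasps.
- The pole tilted about 2° in the grip on the last press, and I corrected that before withdrawing it.

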